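# Load the vial carrier and hold it in the locating corner

## Task

Put the middle-sized vial (pale, with a broad screw cap) upright into the bore of the grey metal carrier block, all the way down, and let go of it, leaving the other two vials and the roll of tape alone. Then bring the loaded carrier onto the locating plate and, without ramming it, press it into the corner so that it lies flat with a long side flush against the longer (far) fence and an end flush against the shorter (left) fence at once. Finish while still holding it pressed against both fences, ready to be screwed down.

Things in the scene. Friction and masses are not known exactly. Their poses are not given: they have to be found in the camera images.
- vial: The middle-sized vial: pale body, broad blue screw cap, 30 mm in diameter over body and cap, 58 mm tall, about 30 g, standing upright on the bench. It stands among the other two vials. Origin at the centre of its underside, z up along the vial.
- carrier: Loose grey metal block on the bench, 50 mm (x) by 70 mm (y), 40 mm high, about 0.3 kg. In the middle of its top a vertical blind bore, 33 mm in diameter, 30 mm deep (floor 10 mm over the underside); a seated vial stands out by 28 mm. Grip it across the 50 mm width. Ground smooth: slides easily on plate and fences (friction about 0.2). Half a turn changes nothing. Origin: centre of underside, z up.
- carrier_bore (a point): Centre of the bore's mouth, on the top of the carrier (40 mm above its origin); moves with the carrier.
- locating_plate: Fixed flat dark grey metal plate lying on the bench, 130 mm along x, 150 mm along y, 6 mm thick, with two steel fences on it. Origin at the centre of its underside; x points to the far (longer) fence, y to the left (shorter) fence. It lies on a bench within an open hood: the hood's side panels stand 0.51 m to the left and 0.29 m to the right of the robot's mid line from about x = 0.44 on, and its visor hangs at x = 0.6 to 0.72, about 0.46 m up.
- back_fence: The longer fence, fixed along the far edge of the plate: 12 mm thick (x), 115 mm long (y), 10 mm high above the plate, so its top is 16 mm over the bench. Its inner face looks to -x and lies 6 mm from its origin. Origin at the centre of its underside; axes as the plate's.
- side_fence: The shorter fence, fixed along the left edge of the plate: 95 mm long (x), 12 mm thick (y), 10 mm high above the plate. Its inner face looks to -y and lies 6 mm from its origin. Origin at the centre of its underside; axes as the plate's.
- plate_corner (a point): The point on the plate's upper surface (6 mm over the bench) where the planes of the two fences' inner faces meet: 50 mm along x and 60 mm along y from the plate's origin; axes as the plate's. The fences themselves leave a small gap there. A carrier seated in the corner, flat on the plate and with its axes along the plate's, has its origin at x = -25 mm, y = -35 mm from this point.
- tall_vial: Bystander: amber crimped vial, 37 mm in diameter, 75 mm tall. Origin at the centre of its underside.
- tiny_vial: Bystander: small amber vial, 23 to 26 mm wide, 46 mm tall. Origin at the centre of its underside.
- tape_roll: Bystander: roll of masking tape lying flat, 96 mm across, 18 mm high. Origin at the centre of its underside.

How it is judged:
By the outcome, as a careful person would: the job done as asked, in the order asked, and still so for the second after the job is handed in, while the arm keeps its last pose, push and grip.
It also fails if it takes over 61 s, if anything falls off the work surface, if the arm or the gripper's body presses on something with over 40 N, if the wrist force passes 120 N, or if a joint passes its speed limit or range.

## Robot

A 6-joint arm with a two-finger parallel gripper is mounted at the origin on a cart in front of the work surface, level with it; the furniture and walls round the work are solid. World frame = base frame: x ahead of the robot, y to its left, z up, the work surface at z = 0. Lengths are in mm, angles in rad, forces in N, time in s.
With the tool pointing down it reaches from about 325 to 900 mm from the base axis. Payload 6.1 kg.
Tool frame: the origin (TCP) lies midway between the tips of the shut fingers; the grasp point (between the pads) lies 19 mm behind it; z points along the fingers, y is the direction in which the jaws open and shut (so a half turn about z gives the same grasp; the last joint's range is limited). The gripper opens to 87 mm and grips with 3 to 60 N. Pads are 19 mm wide; open, the fingers measure 117 mm over their backs; the gripper's body (75 mm by 190 mm) begins 51 mm behind the grasp point.
Start: joints at [1.14, 0.22, 1.526, -0, 1.395, -0.126], TCP at [187.562, 596.185, 222.538] pointing down, gripper open.
Joint ranges: [-2.98, 2.98], [-0.91, 2.08], [0.09, 2.57], [-1.24, 4.39], [0.2, 2.65], [-2.68, 2.68]. Speed limits (rad/s): [2.57, 2.57, 3.01, 3.14, 3.14, 3.14].

## Interface

Orientations are given as [roll, pitch, yaw] about the fixed x, y, z axes, in that order (R = Rz(yaw) Ry(pitch) Rx(roll)).
In Python, from rig import telemetry, cams, workorder gives the robot as it stands.
- The arm moves only by the tool servo_tool, never from a script. Its argument "plan" is a list of rows, each an object of numbers: "tx", "ty", "tz": the shift along the tool's x, y, z in mm; "ax", "ay", "az": the turn, a rotation vector about the tool's x, y, z in rad; "jaw": the opening, from -1 (shut) to 1 (fully open), so that 0 is half open. A call has 1 to 5 rows; each row shifts and turns the commanded pose from where the row before left it, along the tool's axes as they then stand; what a row does not reach is not made up. A row lasts 1/12 s, in which the tool goes at most 41.7 mm and 7.16 degrees, less where a joint would pass 70% of its speed; a pose out of reach is approached as far as the arm can. A call is refused whole if a number of a shift passes 41.7 or a number of a turn 0.125, either way. A call with a gripper value outside its range is refused whole. The fingers move at their own pace and stop on an object; the grip force is fixed at half the most. Time passes only in rows, so rows that do not move let the fingers close. It gives the time, the measured TCP pose, the force and the opening at its end, in the units of the state.
- telemetry.sense(): the state, without advancing time (a new reading comes with each control period).
- cams.grab_frame(name): name is "side" or "top"; returns a dict with "pixels" (400x640x3 uint8, red, green, blue), "mtx" (3x3 intrinsics, pixels), "xyz" and "orientation" of the camera in the world. Camera axes: x right, y up, looking along -z (the intrinsics and any distortion apply to the point x, -y, -z); pixel columns grow to the right and rows downward; lengths in mm; the calibration is good to about 2 mm. A picture is of the moment at which its call begins. There is no depth.
- workorder.close_job(): hands the job in, once; it reports no verdict.
The state is a dict: "time_s": time; "qpos": joint angles; "joint_velocities": joint speeds; "effort": joint torques, N m; "eef_pos": TCP position; "tcp_rot": TCP orientation; "force": force on the tool from outside, world axes, zero at the start; "ft_torque": the same for the moment, N m; "finger_gap": finger opening in mm.
Only numpy, scipy, OpenCV 4.12 (cv2) and the standard library are available. Lean on these libraries where they do the work, as an engineer would, in place of code of your own. Each camera call takes 0.05 s, during which the arm holds its last target.

## Working session

There is one attempt and no reset: what is moved stays moved. The work goes in short steps, Python scripts to look and compute and a tool call to move; the robot and the scene stay as the last step left them, time stands still between calls to the robot, and variables do not carry over. Pictures are saved under pics/ and viewed, and the job is handed in when it is done.

Besides the shell and the picture viewer there is one more tool, called after "Call:" as name([rows], argument=value, ...), one row to a line, values as JSON. servo_tool: Moves the arm, as the interface text tells. Its arguments: {"type":"object","properties":{"plan":{"type":"array"}},"required":["plan"]}

```bash
ls; mkdir -p pics; python3 - <<'E'
from rig import telemetry, cams
import cv2
print(telemetry.sense())
for n in("side","top"):
    f=cams.grab_frame(n); cv2.imwrite(f"pics/{n}0.png",f["pixels"][:,:,::-1])
    print(n,f["mtx"],f["xyz"],f["orientation"],[k for k in f])
E
```

```text
pics
{'time_s': 0.0, 'qpos': array([ 1.13985368e+00,  2.21230938e-01,  1.52763150e+00, -8.77069330e-06,
        1.39466289e+00, -1.26076966e-01]), 'joint_velocities': array([ 0.00043601,  0.00017692, -0.00056916,  0.00047351,  0.00086938,
       -0.00064623]), 'effort': array([-5.00981878e-04, -4.94614685e+01, -3.87372100e+01,  6.98553817e-02,
        5.71883318e-02, -1.50178425e-04]), 'eef_pos': array([187.33505149, 595.61442421, 221.42346982]), 'tcp_rot': array([-3.13967424e+00, -2.34456642e-04,  2.83672829e+00]), 'force': array([-0.13245305, -0.22247891,  0.00589636]), 'ft_torque': array([ 0.00676833, -0.00534724, -0.010955  ]), 'finger_gap': 86.95361628936294}
side [[497.40582096   0.         314.26046768]
 [  0.         497.40582096 201.21893275]
 [  0.           0.           1.        ]] [ 131.88150646 1059.92304329  580.24049801] [ 1.10476403 -0.0222186  -2.71949226] ['pixels', 'mtx', 'xyz', 'orientation']
top [[423.30264387   0.         321.35536454]
 [  0.         423.30264387 198.82014101]
 [  0.           0.           1.        ]] [ 393.6813126    87.09323675 1010.42230206] [ 0.17519835  0.00883752 -1.57618401] ['pixels', 'mtx', 'xyz', 'orientation']
```

View pics/side0.png

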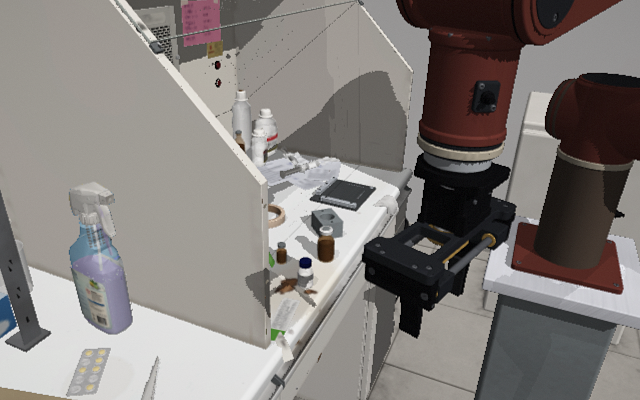

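View pics/top0.png

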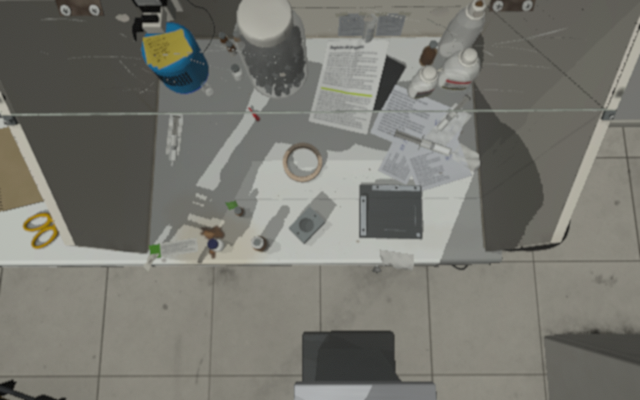

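```bash
cat > h.py <<'E'
import numpy as np, cv2
from scipy.spatial.transform import Rotation as R
from rig import telemetry, cams
def ray(f,u,v):
    K=f["mtx"]; d=np.array([(u-K[0,2])/K[0,0],-(v-K[1,2])/K[1,1],-1.])
    return R.from_euler('xyz',f["orientation"]).as_matrix()@d
def at(f,u,v,z):
    d=ray(f,u,v); c=np.array(f["xyz"]); return c+d*(z-c[2])/d[2]
def proj(f,p):
    q=R.from_euler('xyz',f["orientation"]).as_matrix().T@(np.asarray(p,float)-f["xyz"]); K=f["mtx"]
    return np.array([K[0,2]+K[0,0]*q[0]/-q[2],K[1,2]+K[1,1]*q[1]/q[2]])
def crop(f,u0,v0,u1,v1,s,name):
    im=cv2.resize(f["pixels"][v0:v1,u0:u1,::-1],None,fx=s,fy=s,interpolation=cv2.INTER_CUBIC)
    for u in range((u0+9)//10*10,u1,10):
        x=int((u-u0)*s); cv2.line(im,(x,0),(x,4 if u%50 else 10),(0,0,255),1)
        if u%20==0: cv2.putText(im,str(u),(x+2,14),0,.35,(0,0,255),1)
    for v in range((v0+9)//10*10,v1,10):
        y=int((v-v0)*s); cv2.line(im,(0,y),(4,y),(0,0,255),1); 
        if v%20==0: cv2.putText(im,str(v),(6,y+4),0,.35,(0,0,255),1)
    cv2.imwrite("pics/"+name,im)
E
python3 - <<'E'
from h import *
f=cams.grab_frame("top"); crop(f,190,190,345,260,5,"t1.png"); crop(f,340,170,440,250,7,"t2.png")
g=cams.grab_frame("side"); crop(g,260,170,390,310,4,"s1.png")
import pickle; pickle.dump((f,g),open("f0.pkl","wb"))
E
```

```text
(no output)
```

View pics/t1.png

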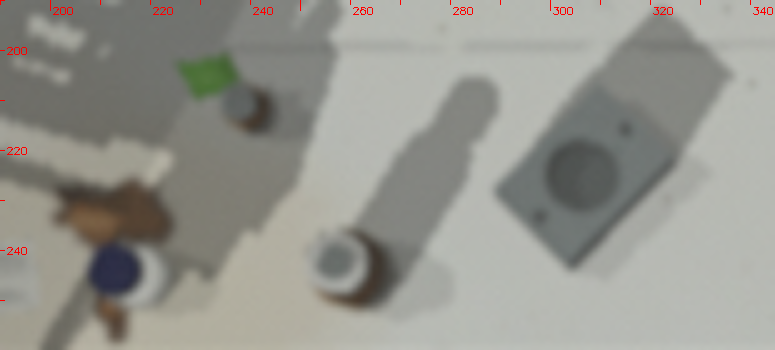

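View pics/t2.png

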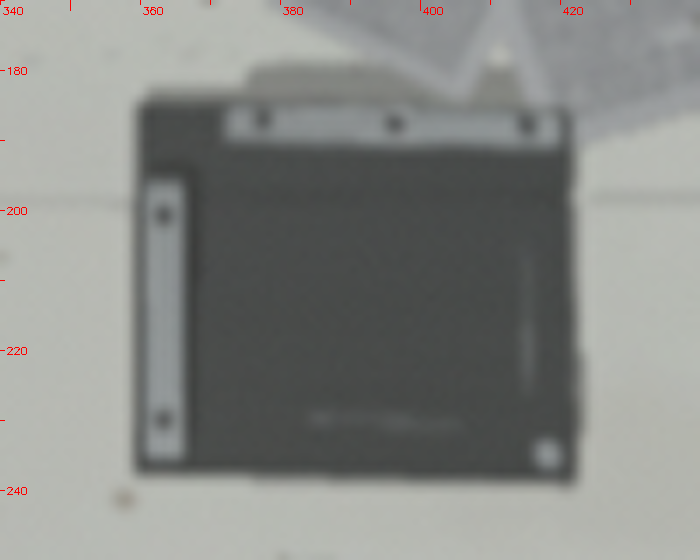

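View pics/s1.png

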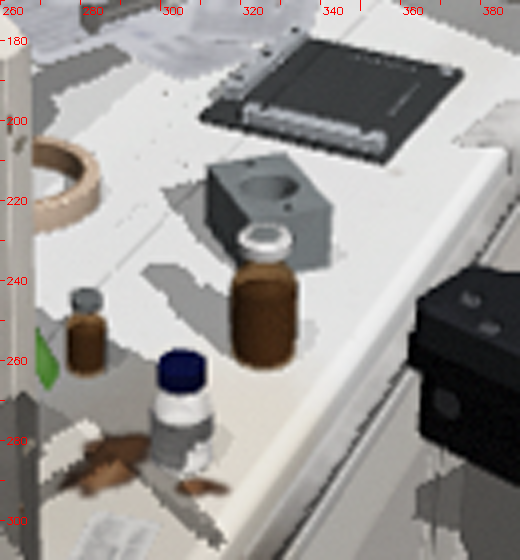

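```bash
python3 - <<'E'
from h import *; import pickle
f,g=pickle.load(open("f0.pkl","rb")); np.set_printoptions(precision=1,suppress=True)
T=dict(vial=(213,244.2,58),tall=(258,242.4,75),tiny=(238.2,210.6,46),cL=(289.2,228,40),cB=(304.6,243.6,40),cR=(324.8,221.6,40),cT=(310,207,40),bore=(306.4,225,40),
pTL=(360,184.6,6),pTR=(421.7,185.4,6),pBL=(359.4,237.6,6),pBR=(422.1,239.3,6),bfL=(372.2,191,6),bfR=(419.5,191.2,6),sfT=(366.5,195.5,6),sfB=(366.3,236,6),tape=(303,162,18))
P={k:at(f,*v) for k,v in T.items()}
for k,p in P.items(): print(k,p,"side px",proj(g,p))
S=dict(vial=(305.5,260,58),tall=(326,229,75),bore=(327.5,216.5,40),cT=(333.5-0.5,208,40),tiny=(281.5,244,46),pNear=(356,210.5,6))
for k,v in S.items(): print("side",k,at(g,*v))
E
```

```text
vial [460.4 338.7  58. ] side px [305.9 259.4]
tall [462.6 234.8  75. ] side px [326.5 227. ]
tiny [538.2 286.6  46. ] side px [282.2 242.4]
cL [497.8 169.1  40. ] side px [322.9 224. ]
cB [461.8 133.6  40. ] side px [343.8 220.6]
cR [512.1  87.1  40. ] side px [331.1 207.5]
cT [546.4 121.2  40. ] side px [311.9 210.5]
bore [504.5 129.5  40. ] side px [327.  215.8]
pTL [605.9   1.2   6. ] side px [309.9 198. ]
pTR [ 602.8 -147.8    6. ] side px [332.7 177.5]
pBL [477.6   5.4   6. ] side px [355.8 208.9]
pBR [ 472.7 -142.7    6. ] side px [375.9 186.9]
bfL [589.9 -27.9   6. ] side px [320.  194.9]
bfR [ 588.6 -141.9    6. ] side px [336.6 179.2]
sfT [578.9 -13.9   6. ] side px [321.7 197.8]
sfB [481.3 -11.1   6. ] side px [356.6 205.9]
tape [660.2 138.8  18. ] side px [265.6 211.7]
side vial [460.2 340.9  58. ]
side tall [460.3 242.9  75. ]
side bore [502.3 132.1  40. ]
side cT [507.   87.5  40. ]
side tiny [536.5 292.8  46. ]
side pNear [474.1  13.1   6. ]
```

Call:
servo_tool([
  {"az":0.12},
  {"az":0.12},
  {"az":0.12},
  {"az":0.12},
  {},
])

```text
schema error: expected keys tx, ty, tz, ax, ay, az, jaw
```

Call:
servo_tool([
  {"tx":-35,"ty":-17.5},
  {"tx":-35,"ty":-17.5},
  {"tx":-35,"ty":-17.5},
  {"tx":-35,"ty":-17.5},
  {"tx":-35,"ty":-17.5},
])

```text
schema error: expected keys tx, ty, tz, ax, ay, az, jaw
```

Call:
servo_tool([
  {"tx":0,"ty":0,"tz":0,"ax":0,"ay":0,"az":0.12,"jaw":1},
  {"tx":0,"ty":0,"tz":0,"ax":0,"ay":0,"az":0.12,"jaw":1},
  {"tx":0,"ty":0,"tz":0,"ax":0,"ay":0,"az":0.12,"jaw":1},
  {"tx":0,"ty":0,"tz":0,"ax":0,"ay":0,"az":0.12,"jaw":1},
  {"tx":0,"ty":0,"tz":0,"ax":0,"ay":0,"az":0,"jaw":1},
])

```text
time_s: 0.62
eef_pos: [187.5, 596.0, 222.2]
tcp_rot: [-3.141, 0.0, 2.353]
force: [-0.2, -0.0, -0.1]
finger_gap: 86.9
```

Call:
servo_tool([
  {"tx":-35,"ty":-17.5,"tz":0,"ax":0,"ay":0,"az":0,"jaw":1},
  {"tx":-35,"ty":-17.5,"tz":0,"ax":0,"ay":0,"az":0,"jaw":1},
  {"tx":-35,"ty":-17.5,"tz":0,"ax":0,"ay":0,"az":0,"jaw":1},
  {"tx":-35,"ty":-17.5,"tz":0,"ax":0,"ay":0,"az":0,"jaw":1},
  {"tx":-35,"ty":-17.5,"tz":0,"ax":0,"ay":0,"az":0,"jaw":1},
])

```text
time_s: 1.03
eef_pos: [249.6, 408.9, 222.2]
tcp_rot: [-3.141, 0.0, 2.362]
force: [1.2, -0.6, 0.2]
finger_gap: 87.1
```

```bash
cat >> h.py <<'E'
def to(x,y,z,yaw=None):
    s=telemetry.sense(); p=s["eef_pos"]; a=s["tcp_rot"][2]; d=np.array([x,y,z])-p
    tx=d[0]*np.cos(a)+d[1]*np.sin(a); ty=d[0]*np.sin(a)-d[1]*np.cos(a); tz=-d[2]
    print("t",round(s["time_s"],2),"pos",np.round(p,1),"rot",np.round(s["tcp_rot"],3),"F",np.round(s["force"],1),"M",np.round(s["ft_torque"],2),"gap",round(s["finger_gap"],1))
    print("tool shift",np.round([tx,ty,tz],1),"rows",np.linalg.norm(d)/41.7, "az", None if yaw is None else round(a-yaw,3))
E
python3 -c "
from h import *
to(460,339,160)"
```

```text
t 1.03 pos [249.6 408.9 222.2] rot [-3.141  0.     2.362] F [ 1.2 -0.6  0.2] M [-0.03 -0.02 -0.  ] gap 87.1
tool shift [-198.8   98.2   62.2] rows 5.52299165532331 az None
```

Call:
servo_tool([
  {"tx":-33,"ty":16.4,"tz":10,"ax":0,"ay":0,"az":0,"jaw":1},
  {"tx":-33,"ty":16.4,"tz":10,"ax":0,"ay":0,"az":0,"jaw":1},
  {"tx":-33,"ty":16.4,"tz":10,"ax":0,"ay":0,"az":0,"jaw":1},
  {"tx":-33,"ty":16.4,"tz":10,"ax":0,"ay":0,"az":0,"jaw":1},
  {"tx":-33,"ty":16.4,"tz":10,"ax":0,"ay":0,"az":0,"jaw":1},
])

```text
time_s: 1.45
eef_pos: [425.8, 351.1, 172.3]
tcp_rot: [3.141, 0.0, 2.361]
force: [0.2, 1.5, 0.3]
finger_gap: 87.0
```

Call:
servo_tool([
  {"tx":-33,"ty":16.4,"tz":10,"ax":0,"ay":0,"az":0,"jaw":1},
  {"tx":0,"ty":0,"tz":0,"ax":0,"ay":0,"az":0,"jaw":1},
  {"tx":0,"ty":0,"tz":0,"ax":0,"ay":0,"az":0,"jaw":1},
])

```text
time_s: 1.7
eef_pos: [460.0, 338.9, 161.2]
tcp_rot: [-3.139, -0.001, 2.357]
force: [-0.5, 0.2, -0.3]
finger_gap: 87.1
```

```bash
python3 -c "
from h import *
to(460.4,339.5,34,2.356)
f=cams.grab_frame('top');g=cams.grab_frame('side')
p=telemetry.sense()['eef_pos'];print(proj(f,p),proj(g,p))
cv2.imwrite('pics/side1.png',g['pixels'][:,:,::-1])
crop(f,150,150,350,300,4,'t3.png')"
```

```text
t 1.7 pos [460.  338.9 161.2] rot [-3.139e+00 -1.000e-03  2.357e+00] F [-0.5  0.2 -0.3] M [-0.02  0.03  0.02] gap 87.1
tool shift [1.000e-01 7.000e-01 1.272e+02] rows 3.049930042146742 az 0.001
[198.5339156  241.57003072] [307.30247561 211.27174058]
```

View pics/side1.png

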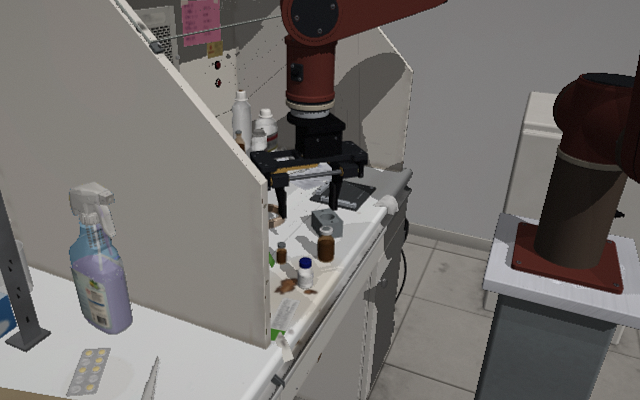

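View pics/t3.png

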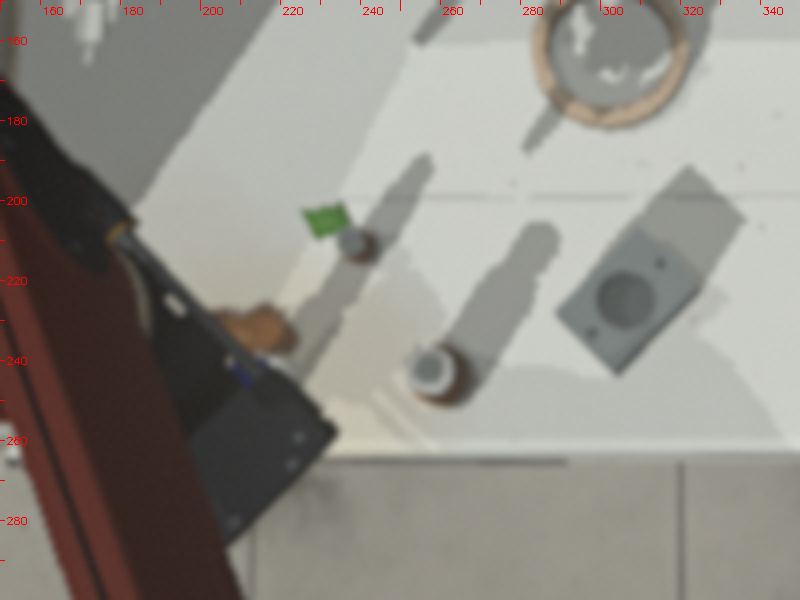

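Call:
servo_tool([
  {"tx":0,"ty":0.5,"tz":36,"ax":0,"ay":0,"az":0,"jaw":1},
  {"tx":0,"ty":0,"tz":36,"ax":0,"ay":0,"az":0,"jaw":1},
  {"tx":0,"ty":0,"tz":33,"ax":0,"ay":0,"az":0,"jaw":1},
  {"tx":0,"ty":0,"tz":20,"ax":0,"ay":0,"az":0,"jaw":1},
  {"tx":0,"ty":0,"tz":0,"ax":0,"ay":0,"az":0,"jaw":1},
])

```text
time_s: 2.22
eef_pos: [454.6, 339.6, 33.1]
tcp_rot: [-3.133, -0.003, 2.36]
force: [-1.7, -0.9, -0.3]
finger_gap: 87.0
```

```bash
python3 -c "
from h import *
to(460.4,339.5,34,2.356)
g=cams.grab_frame('side');f=cams.grab_frame('top')
crop(g,240,200,400,320,5,'s4.png');crop(f,150,180,300,280,5,'t4.png')"
```

```text
t 2.22 pos [454.6 339.6  33.1] rot [-3.133e+00 -3.000e-03  2.360e+00] F [-1.7 -0.9 -0.3] M [-0.06  0.01  0.02] gap 87.0
tool shift [-4.2  4.  -0.9] rows 0.14195837750614856 az 0.004
```

View pics/s4.png

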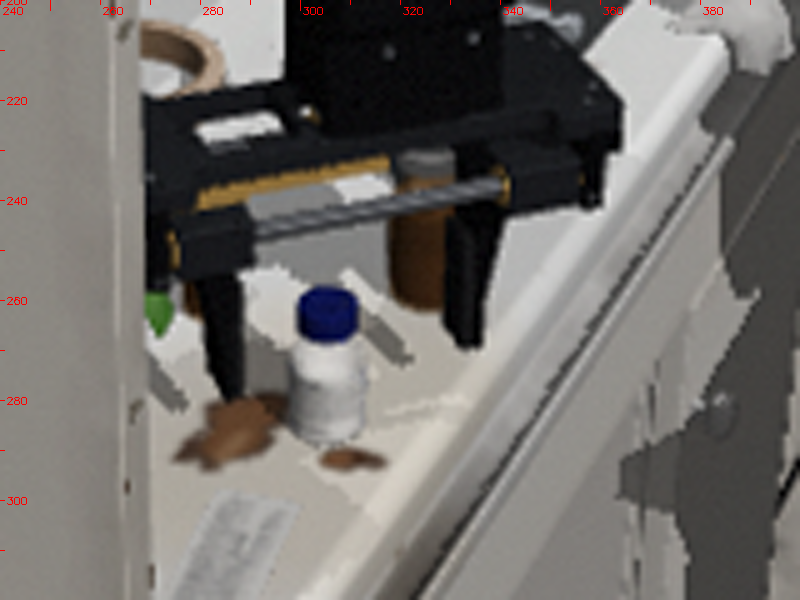

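Call:
servo_tool([
  {"tx":0,"ty":0,"tz":0,"ax":0,"ay":0,"az":0,"jaw":1},
])

```text
time_s: 2.4
eef_pos: [460.4, 342.1, 40.0]
tcp_rot: [3.138, 0.001, 2.358]
force: [0.6, 0.3, 0.3]
finger_gap: 87.1
```

```bash
python3 -c "
from h import *
to(460.4,339.5,34,2.356)
g=cams.grab_frame('side'); p=telemetry.sense()['eef_pos']; print(proj(g,p), proj(g,[460.4,339.5,34]), telemetry.sense()['qpos'])"
```

```text
t 2.4 pos [460.4 342.1  40. ] rot [3.138e+00 1.000e-03 2.358e+00] F [0.6 0.3 0.3] M [-0.03  0.02  0.03] gap 87.1
tool shift [-1.8 -1.9  6. ] rows 0.1567394462996749 az 0.002
[304.77424706 268.00392635] [305.55267881 270.13514156] [ 5.01143100e-01  2.97444555e-01  1.80226314e+00  7.35245661e-05
  1.03736280e+00 -2.86215158e-01]
```

Call:
servo_tool([
  {"tx":0,"ty":0,"tz":0,"ax":0,"ay":0,"az":0,"jaw":1},
  {"tx":0,"ty":0,"tz":0,"ax":0,"ay":0,"az":0,"jaw":1},
])

```text
time_s: 2.62
eef_pos: [460.7, 341.4, 39.5]
tcp_rot: [3.138, 0.001, 2.357]
force: [0.4, -0.2, -0.0]
finger_gap: 87.3
```

Call:
servo_tool([
  {"tx":0,"ty":0,"tz":0,"ax":0,"ay":0,"az":0,"jaw":1},
])

```text
time_s: 2.7
eef_pos: [460.2, 341.1, 38.8]
tcp_rot: [3.14, 0.001, 2.357]
force: [-0.7, 0.2, 0.6]
finger_gap: 86.9
```

Call:
servo_tool([
  {"tx":-1,"ty":-1,"tz":4,"ax":0,"ay":0,"az":0,"jaw":1},
  {"tx":0,"ty":0,"tz":0,"ax":0,"ay":0,"az":0,"jaw":-0.2},
  {"tx":0,"ty":0,"tz":0,"ax":0,"ay":0,"az":0,"jaw":-0.2},
  {"tx":0,"ty":0,"tz":0,"ax":0,"ay":0,"az":0,"jaw":-0.2},
  {"tx":0,"ty":0,"tz":0,"ax":0,"ay":0,"az":0,"jaw":-0.2},
])

```text
time_s: 3.12
eef_pos: [459.5, 339.1, 33.4]
tcp_rot: [-3.141, -0.0, 2.357]
force: [-0.3, -0.3, -0.6]
finger_gap: 67.9
```

Call:
servo_tool([
  {"tx":0,"ty":0,"tz":0,"ax":0,"ay":0,"az":0,"jaw":-0.6},
  {"tx":0,"ty":0,"tz":0,"ax":0,"ay":0,"az":0,"jaw":-1},
  {"tx":0,"ty":0,"tz":0,"ax":0,"ay":0,"az":0,"jaw":-1},
  {"tx":0,"ty":0,"tz":0,"ax":0,"ay":0,"az":0,"jaw":-1},
  {"tx":0,"ty":0,"tz":0,"ax":0,"ay":0,"az":0,"jaw":-1},
])

```text
time_s: 3.53
eef_pos: [459.5, 339.3, 33.5]
tcp_rot: [3.142, -0.0, 2.357]
force: [-0.5, 0.1, -0.1]
finger_gap: 35.0
```

```bash
python3 -c "
from h import *
to(460.4,339.5,34,2.356)
g=cams.grab_frame('side')
crop(g,240,200,400,320,5,'s5.png')"
```

```text
t 3.53 pos [459.5 339.3  33.5] rot [ 3.142 -0.     2.357] F [-0.5  0.1 -0.1] M [-0.    0.01  0.03] gap 35.0
tool shift [-0.5  0.8 -0.5] rows 0.024219773426694652 az 0.001
```

View pics/s5.png

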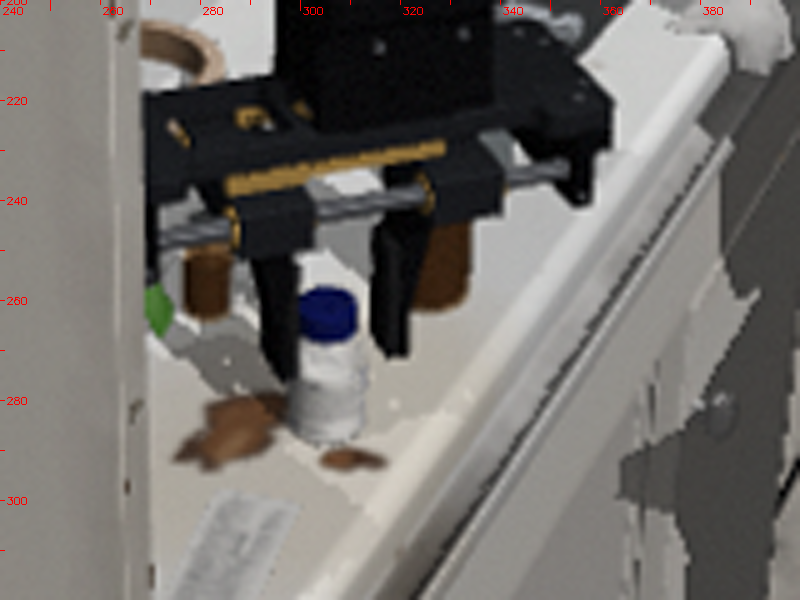

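Call:
servo_tool([
  {"tx":0,"ty":0,"tz":0,"ax":0,"ay":0,"az":0,"jaw":-1},
  {"tx":0,"ty":0,"tz":0,"ax":0,"ay":0,"az":0,"jaw":-1},
  {"tx":0,"ty":0,"tz":0,"ax":0,"ay":0,"az":0,"jaw":-1},
  {"tx":0,"ty":0,"tz":0,"ax":0,"ay":0,"az":0,"jaw":-1},
])

```text
time_s: 3.92
eef_pos: [459.6, 339.3, 33.6]
tcp_rot: [3.142, 0.0, 2.357]
force: [0.2, 0.1, -0.6]
finger_gap: 26.4
```

Call:
servo_tool([
  {"tx":0,"ty":0,"tz":-10,"ax":0,"ay":0,"az":0,"jaw":-1},
  {"tx":0,"ty":0,"tz":-20,"ax":0,"ay":0,"az":0,"jaw":-1},
  {"tx":0,"ty":0,"tz":-30,"ax":0,"ay":0,"az":0,"jaw":-1},
  {"tx":0,"ty":0,"tz":-20,"ax":0,"ay":0,"az":0,"jaw":-1},
  {"tx":0,"ty":0,"tz":-10,"ax":0,"ay":0,"az":0,"jaw":-1},
])

```text
time_s: 4.33
eef_pos: [461.3, 340.2, 127.7]
tcp_rot: [3.137, 0.001, 2.357]
force: [0.8, 0.4, 0.2]
finger_gap: 26.4
```

```bash
python3 -c "
from h import *
to(503.5,131,123,2.356)
g=cams.grab_frame('side')
crop(g,240,160,400,280,5,'s6.png')"
```

```text
t 4.33 pos [461.3 340.2 127.7] rot [3.137e+00 1.000e-03 2.357e+00] F [0.8 0.4 0.2] M [-0.03 -0.07 -0.01] gap 26.4
tool shift [-177.7 -118.2    4.7] rows 5.1202175687987035 az 0.001
```

View pics/s6.png

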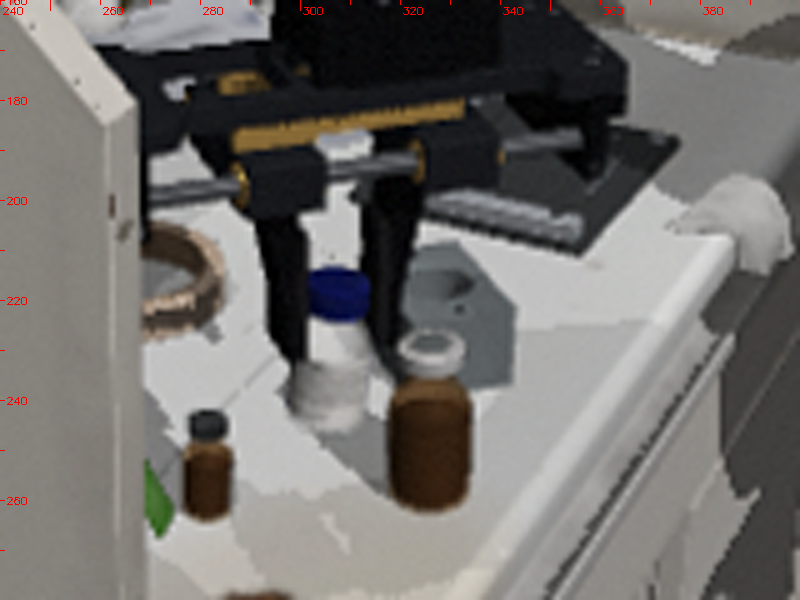

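```bash
python3 -c "
from h import *
g=cams.grab_frame('side')
x,y,z=telemetry.sense()['eef_pos']; print(x,y,z)
b=z-33.5
c,s=np.cos(2.357),np.sin(2.357)
for o in (-10,0,10):
  X,Y=x+o*c,y+o*s
  rim=lambda h:np.array([proj(g,[X+15*np.cos(a),Y+15*np.sin(a),b+h]) for a in np.linspace(0,6.28,73)])
  print(o,'top rim',rim(58).min(0),rim(58).max(0),'bot',rim(0).min(0),rim(0).max(0))
crop(g,280,190,340,260,8,'s7.png')"
```

```text
461.12010278065526 340.13422483672827 126.3725275454884
-10 top rim [295.87781438 210.23687924] [312.30972344 218.00366875] bot [295.70438711 237.17790037] [311.6783168  245.50883348]
0 top rim [297.67651226 212.64421348] [314.25884014 220.55658839] bot [297.45089647 239.75685888] [313.56694087 248.23939849]
10 top rim [299.50876101 215.0957699 ] [316.24428681 223.15783542] bot [299.22905791 242.38186649] [315.48976819 251.02016435]
```

View pics/s7.png

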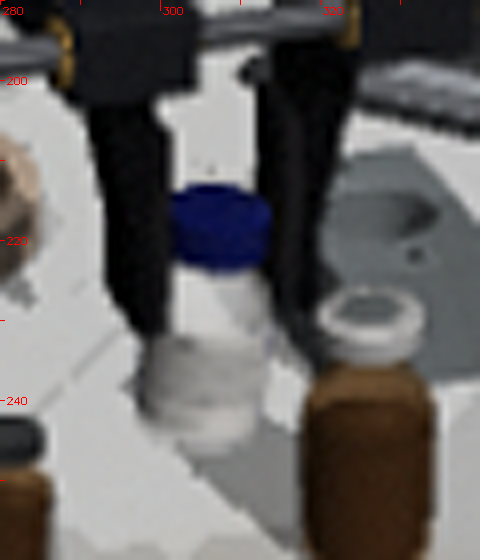

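Call:
servo_tool([
  {"tx":-15,"ty":-10,"tz":0,"ax":0,"ay":0,"az":0,"jaw":-1},
  {"tx":-30,"ty":-20,"tz":0,"ax":0,"ay":0,"az":0,"jaw":-1},
  {"tx":-33,"ty":-22,"tz":0,"ax":0,"ay":0,"az":0,"jaw":-1},
  {"tx":-33,"ty":-22,"tz":0,"ax":0,"ay":0,"az":0,"jaw":-1},
  {"tx":-30,"ty":-20,"tz":0,"ax":0,"ay":0,"az":0,"jaw":-1},
])

```text
time_s: 4.85
eef_pos: [491.6, 171.1, 121.7]
tcp_rot: [-3.139, -0.001, 2.357]
force: [1.3, -0.7, -0.1]
finger_gap: 25.8
```

Call:
servo_tool([
  {"tx":-23,"ty":-15,"tz":0,"ax":0,"ay":0,"az":0,"jaw":-1},
  {"tx":-14,"ty":-9,"tz":8,"ax":0,"ay":0,"az":0,"jaw":-1},
  {"tx":0,"ty":0,"tz":12,"ax":0,"ay":0,"az":0,"jaw":-1},
  {"tx":0,"ty":0,"tz":6,"ax":0,"ay":0,"az":0,"jaw":-1},
  {"tx":0,"ty":0,"tz":0,"ax":0,"ay":0,"az":0,"jaw":-1},
])

```text
time_s: 5.27
eef_pos: [499.5, 130.2, 94.3]
tcp_rot: [-3.137, -0.004, 2.357]
force: [-0.5, 0.3, -0.3]
finger_gap: 26.0
```

Call:
servo_tool([
  {"tx":0,"ty":0,"tz":0,"ax":0,"ay":0,"az":0,"jaw":-1},
  {"tx":0,"ty":0,"tz":0,"ax":0,"ay":0,"az":0,"jaw":-1},
  {"tx":0,"ty":0,"tz":0,"ax":0,"ay":0,"az":0,"jaw":-1},
  {"tx":0,"ty":0,"tz":0,"ax":0,"ay":0,"az":0,"jaw":-1},
])

```text
time_s: 5.6
eef_pos: [502.3, 130.7, 98.0]
tcp_rot: [3.141, 0.001, 2.358]
force: [0.2, 0.2, -0.4]
finger_gap: 25.9
```

```bash
python3 -c "
from h import *
to(503.7,129.8,88,2.356)
g=cams.grab_frame('side');f=cams.grab_frame('top')
to(503.7,129.8,88,2.356)
crop(g,280,150,380,250,8,'s8.png')
crop(f,240,160,380,260,5,'t8.png')"
```

```text
t 5.6 pos [502.3 130.7  98. ] rot [3.141e+00 1.000e-03 2.358e+00] F [ 0.2  0.2 -0.4] M [ 0.01 -0.01  0.01] gap 25.9
tool shift [-1.6  0.3 10. ] rows 0.24400109261509045 az 0.002
t 5.7 pos [502.3 130.4  98. ] rot [3.141e+00 1.000e-03 2.358e+00] F [ 0.1 -0.1  0.2] M [-0.09 -0.02  0.02] gap 26.1
tool shift [-1.4  0.5 10. ] rows 0.2419364915724379 az 0.002
```

View pics/s8.png

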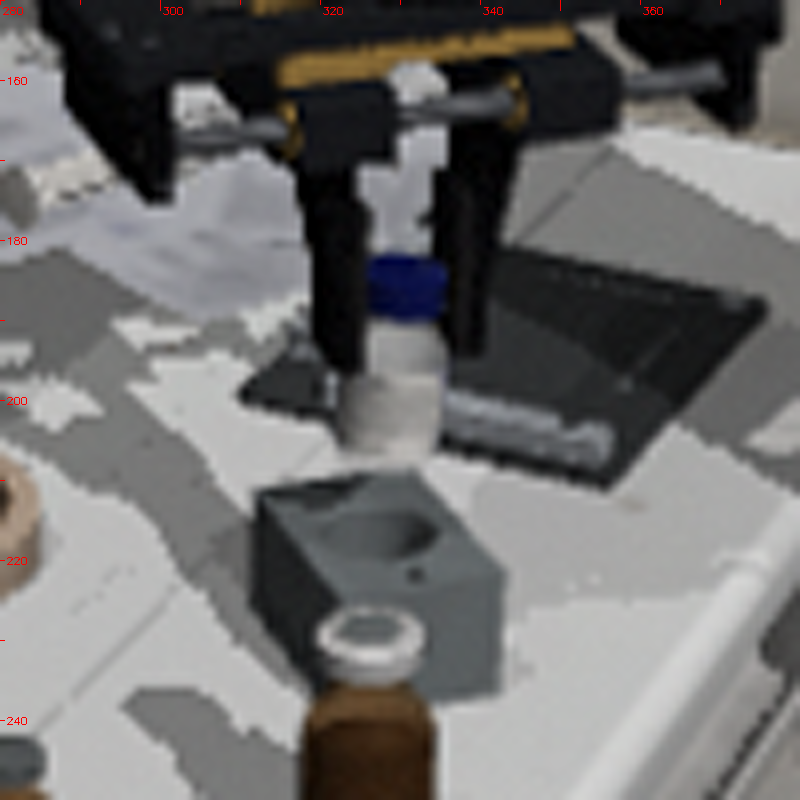

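View pics/t8.png

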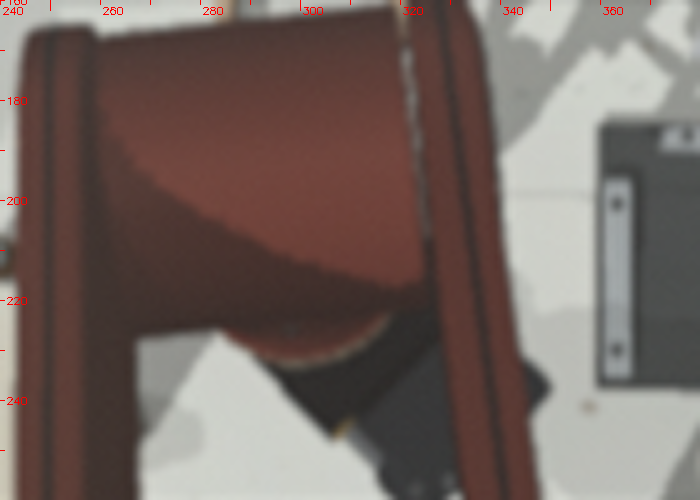

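```bash
python3 -c "
from h import *
g=cams.grab_frame('side')
def rim(X,Y,z,r):
  q=np.array([proj(g,[X+r*np.cos(a),Y+r*np.sin(a),z]) for a in np.linspace(0,6.28,73)]); return q.min(0),q.max(0)
b=at(g,326.6,216.3,40); print('bore',b,rim(b[0],b[1],40,16.5))
x,y,z=telemetry.sense()['eef_pos'];print(x,y,z)
print('vial at TCP',rim(x,y,z-33.5,15), rim(x,y,z+24.5,13))
c,s=np.cos(2.357),np.sin(2.357)
for o in (-4,-2,2): print(o,rim(x+o*c,y+o*s,z-33.5,15),rim(x+o*c,y+o*s,z+24.5,13))
print('vial meas',at(g,328.4,202.4,z-33.5))
print('dpx per jaw mm', (proj(g,[x+s*5,y-c*5,z])-proj(g,[x,y,z]))/5)
"
```

```text
bore [504.47766135 132.17907525  40.        ] (array([319.37650102, 212.89924168]), array([333.8218209 , 219.79035025]))
502.30057957084875 130.29462489853051 97.93593599562122
vial at TCP (array([321.54496257, 203.64050883]), array([334.79631858, 209.73201778])) (array([323.20551044, 180.90880055]), array([334.96190427, 185.82056536]))
-4 (array([320.89569174, 202.88962898]), array([334.1076837 , 208.94493615])) (array([322.53590999, 180.20699277]), array([334.25655642, 185.08884944]))
-2 (array([321.21984812, 203.26452158]), array([334.45149283, 209.33788944])) (array([322.8702045, 180.5573723]), array([334.60869743, 185.45414904]))
2 (array([321.87103934, 204.01759554]), array([335.14216546, 210.12732644])) (array([323.54183238, 181.26128224]), array([335.31618181, 186.18810354]))
vial meas [510.0764228  110.38951948  64.435936  ]
dpx per jaw mm [-0.41488851  0.06113993]
```

Call:
servo_tool([
  {"tx":-0.5,"ty":0,"tz":8,"ax":0,"ay":0,"az":0,"jaw":-1},
  {"tx":0,"ty":0,"tz":8,"ax":0,"ay":0,"az":0,"jaw":-1},
  {"tx":0,"ty":0,"tz":5,"ax":0,"ay":0,"az":0,"jaw":-1},
  {"tx":0,"ty":0,"tz":0,"ax":0,"ay":0,"az":0,"jaw":-1},
  {"tx":0,"ty":0,"tz":0,"ax":0,"ay":0,"az":0,"jaw":-1},
])

```text
time_s: 6.17
eef_pos: [501.7, 129.5, 75.6]
tcp_rot: [-3.14, -0.001, 2.357]
force: [0.3, -0.3, -0.6]
finger_gap: 25.9
```

Call:
servo_tool([
  {"tx":0,"ty":0,"tz":0,"ax":0,"ay":0,"az":0,"jaw":-1},
  {"tx":0,"ty":0,"tz":0,"ax":0,"ay":0,"az":0,"jaw":-1},
  {"tx":0,"ty":0,"tz":0,"ax":0,"ay":0,"az":0,"jaw":-1},
])

```text
time_s: 6.42
eef_pos: [502.7, 129.6, 76.9]
tcp_rot: [3.141, 0.0, 2.357]
force: [0.2, -0.4, 0.0]
finger_gap: 26.1
```

```bash
python3 -c "
from h import *
to(502.8,130.1,43.5,2.356)
g=cams.grab_frame('side')
crop(g,300,180,360,240,10,'s9.png')"
```

```text
t 6.42 pos [502.7 129.6  76.9] rot [3.141 0.    2.357] F [ 0.2 -0.4  0. ] M [-0.03  0.05  0.01] gap 26.1
tool shift [ 0.3  0.4 33.4] rows 0.8002464537204825 az 0.001
```

View pics/s9.png

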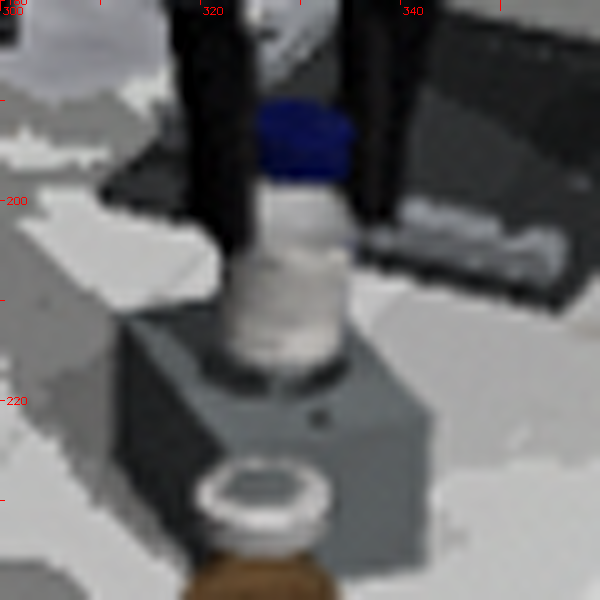

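```bash
python3 - <<'E'
from h import *; import pickle
f,g=pickle.load(open("f0.pkl","rb"))
def c2(F,u0,v0,n,s):
    im=F["pixels"][v0:v0+n,u0:u0+n,::-1]; im=cv2.normalize(im,None,0,255,cv2.NORM_MINMAX)
    im=cv2.resize(im,None,fx=s,fy=s,interpolation=cv2.INTER_CUBIC)
    for k in range(0,n,2):
        x=int((k+.5)*s); cv2.line(im,(x,0),(x,6),(0,0,255),1); cv2.line(im,(0,x),(6,x),(0,0,255),1)
        if k%4==0: cv2.putText(im,str(u0+k),(x-8,16),0,.33,(0,0,255),1); cv2.putText(im,str(v0+k),(8,x+4),0,.33,(0,0,255),1)
    return im
A=np.hstack([c2(f,295,213,24,16),c2(f,202,233,24,16)]); B=np.hstack([c2(g,315,205,24,16),c2(g,294,254,24,16)])
cv2.imwrite("pics/z1.png",A);cv2.imwrite("pics/z2.png",B)
E
```

```text
(no output)
```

View pics/z1.png

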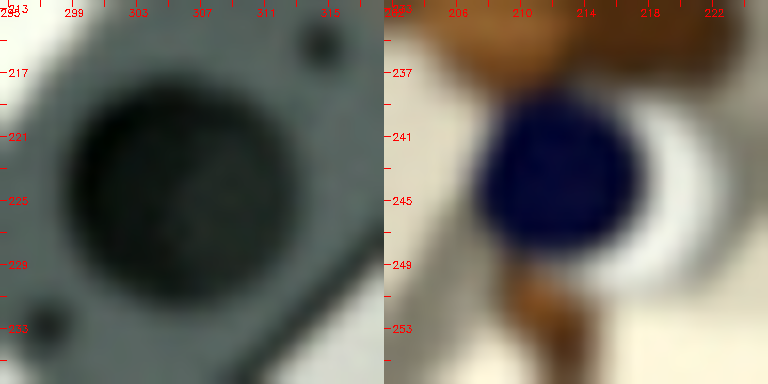

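View pics/z2.png

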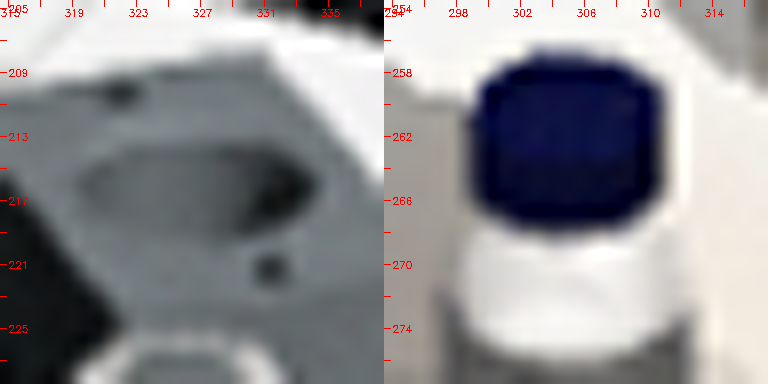

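```bash
python3 - <<'E'
from h import *; import pickle
f,g=pickle.load(open("f0.pkl","rb"))
v=at(f,212.2,243.1,58);b=at(f,305.9,224.35,40);print("top",v,b,b-v)
v=at(g,305,259.9,58);b2=at(g,326.7,216.4,40);print("side",v,b2,b2-v)
E
```

```text
top [462.9137538  340.59910249  58.        ] [506.0124969  130.68153767  40.        ] [  43.0987431  -209.91756482  -18.        ]
side [461.22058571 341.02557074  58.        ] [504.08632103 132.51860256  40.        ] [  42.86573532 -208.50696818  -18.        ]
```

Call:
servo_tool([
  {"tx":0.2,"ty":2.6,"tz":0,"ax":0,"ay":0,"az":0,"jaw":-1},
  {"tx":0,"ty":0,"tz":1,"ax":0,"ay":0,"az":0,"jaw":-1},
  {"tx":0,"ty":0,"tz":1,"ax":0,"ay":0,"az":0,"jaw":-1},
  {"tx":0,"ty":0,"tz":1,"ax":0,"ay":0,"az":0,"jaw":-1},
  {"tx":0,"ty":0,"tz":0,"ax":0,"ay":0,"az":0,"jaw":-1},
])

```text
time_s: 6.88
eef_pos: [503.8, 131.6, 73.2]
tcp_rot: [-3.141, -0.0, 2.357]
force: [0.2, 0.5, -0.1]
finger_gap: 26.2
```

```bash
python3 -c "
from h import *
to(504.5,131.7,43.5,2.356)
g=cams.grab_frame('side')
crop(g,300,180,360,240,10,'s10.png')"
```

```text
t 6.88 pos [503.8 131.6  73.2] rot [-3.141 -0.     2.357] F [ 0.2  0.5 -0.1] M [-0.    0.07 -0.03] gap 26.2
tool shift [-0.4  0.5 29.7] rows 0.7120565684124739 az 0.001
```

View pics/s10.png

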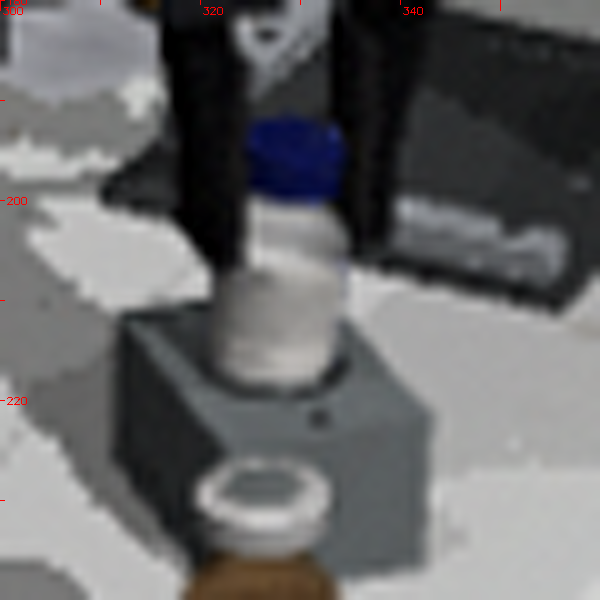

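Call:
servo_tool([
  {"tx":0,"ty":0.2,"tz":1.5,"ax":0,"ay":0,"az":0,"jaw":-1},
  {"tx":0,"ty":0,"tz":1.5,"ax":0,"ay":0,"az":0,"jaw":-1},
  {"tx":0,"ty":0,"tz":1.5,"ax":0,"ay":0,"az":0,"jaw":-1},
  {"tx":0,"ty":0,"tz":1.5,"ax":0,"ay":0,"az":0,"jaw":-1},
  {"tx":0,"ty":0,"tz":0,"ax":0,"ay":0,"az":0,"jaw":-1},
])

```text
time_s: 7.35
eef_pos: [504.0, 131.6, 67.1]
tcp_rot: [-3.141, -0.0, 2.357]
force: [-0.3, -1.5, -0.1]
finger_gap: 26.0
```

Call:
servo_tool([
  {"tx":0,"ty":0,"tz":2,"ax":0,"ay":0,"az":0,"jaw":-1},
  {"tx":0,"ty":0,"tz":2,"ax":0,"ay":0,"az":0,"jaw":-1},
  {"tx":0,"ty":0,"tz":2,"ax":0,"ay":0,"az":0,"jaw":-1},
  {"tx":0,"ty":0,"tz":2,"ax":0,"ay":0,"az":0,"jaw":-1},
  {"tx":0,"ty":0,"tz":0,"ax":0,"ay":0,"az":0,"jaw":-1},
])

```text
time_s: 7.77
eef_pos: [504.0, 131.7, 59.0]
tcp_rot: [-3.141, -0.0, 2.357]
force: [-0.1, -1.0, -1.0]
finger_gap: 26.3
```

```bash
python3 -c "
from h import *
to(504.5,131.7,43.5,2.356)
g=cams.grab_frame('side')
crop(g,300,180,360,240,10,'s11.png')"
```

```text
t 7.77 pos [504.  131.7  59. ] rot [-3.141 -0.     2.357] F [-0.1 -1.  -1. ] M [-0.23 -0.   -0.02] gap 26.3
tool shift [-0.4  0.4 15.5] rows 0.3714735971380771 az 0.001
```

View pics/s11.png

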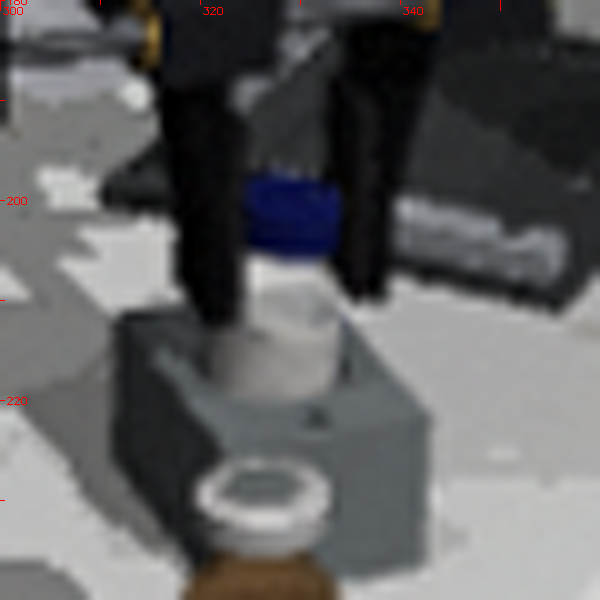

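Call:
servo_tool([
  {"tx":-0.4,"ty":-0.3,"tz":2.5,"ax":0,"ay":0,"az":0,"jaw":-1},
  {"tx":0,"ty":0,"tz":2.5,"ax":0,"ay":0,"az":0,"jaw":-1},
  {"tx":0,"ty":0,"tz":2.5,"ax":0,"ay":0,"az":0,"jaw":-1},
  {"tx":0,"ty":0,"tz":2.5,"ax":0,"ay":0,"az":0,"jaw":-1},
  {"tx":0,"ty":0,"tz":1.5,"ax":0,"ay":0,"az":0,"jaw":-1},
])

```text
time_s: 8.23
eef_pos: [504.1, 131.3, 47.6]
tcp_rot: [-3.141, -0.0, 2.357]
force: [-0.1, -0.2, -0.2]
finger_gap: 26.0
```

Call:
servo_tool([
  {"tx":0,"ty":0,"tz":1,"ax":0,"ay":0,"az":0,"jaw":-1},
  {"tx":0,"ty":0,"tz":1,"ax":0,"ay":0,"az":0,"jaw":-1},
  {"tx":0,"ty":0,"tz":1,"ax":0,"ay":0,"az":0,"jaw":-1},
  {"tx":0,"ty":0,"tz":0,"ax":0,"ay":0,"az":0,"jaw":-1},
])

```text
time_s: 8.57
eef_pos: [504.3, 131.2, 44.9]
tcp_rot: [-3.141, -0.0, 2.357]
force: [0.3, 0.3, 0.4]
finger_gap: 26.1
```

Call:
servo_tool([
  {"tx":0,"ty":0,"tz":0.7,"ax":0,"ay":0,"az":0,"jaw":-1},
  {"tx":0,"ty":0,"tz":0.7,"ax":0,"ay":0,"az":0,"jaw":-1},
  {"tx":0,"ty":0,"tz":0,"ax":0,"ay":0,"az":0,"jaw":-1},
])

```text
time_s: 8.82
eef_pos: [504.3, 131.2, 43.6]
tcp_rot: [-3.142, -0.0, 2.357]
force: [0.2, 0.2, -1.4]
finger_gap: 26.2
```

Call:
servo_tool([
  {"tx":0,"ty":0,"tz":0.6,"ax":0,"ay":0,"az":0,"jaw":-1},
  {"tx":0,"ty":0,"tz":0.4,"ax":0,"ay":0,"az":0,"jaw":-1},
  {"tx":0,"ty":0,"tz":0,"ax":0,"ay":0,"az":0,"jaw":-1},
])

```text
time_s: 9.07
eef_pos: [504.8, 131.1, 43.3]
tcp_rot: [3.141, 0.001, 2.357]
force: [-1.1, -0.6, 5.1]
finger_gap: 26.3
```

Call:
servo_tool([
  {"tx":0,"ty":0,"tz":-0.6,"ax":0,"ay":0,"az":0,"jaw":-0.3},
  {"tx":0,"ty":0,"tz":0,"ax":0,"ay":0,"az":0,"jaw":0.2},
  {"tx":0,"ty":0,"tz":0,"ax":0,"ay":0,"az":0,"jaw":1},
  {"tx":0,"ty":0,"tz":0,"ax":0,"ay":0,"az":0,"jaw":1},
  {"tx":0,"ty":0,"tz":0,"ax":0,"ay":0,"az":0,"jaw":1},
])

```text
time_s: 9.48
eef_pos: [504.2, 131.3, 43.1]
tcp_rot: [-3.141, -0.0, 2.357]
force: [-0.9, -0.0, -1.0]
finger_gap: 49.5
```

Call:
servo_tool([
  {"tx":0,"ty":0,"tz":0,"ax":0,"ay":0,"az":0,"jaw":1},
  {"tx":0,"ty":0,"tz":0,"ax":0,"ay":0,"az":0,"jaw":1},
  {"tx":0,"ty":0,"tz":0,"ax":0,"ay":0,"az":0,"jaw":1},
  {"tx":0,"ty":0,"tz":0,"ax":0,"ay":0,"az":0,"jaw":1},
])

```text
time_s: 9.82
eef_pos: [504.3, 131.3, 43.2]
tcp_rot: [-3.142, -0.0, 2.357]
force: [0.9, 0.2, -0.0]
finger_gap: 75.5
```

```bash
python3 -c "
from h import *
to(504.5,131.7,16,2.356)
g=cams.grab_frame('side')
crop(g,280,160,380,250,8,'s12.png')"
```

```text
t 9.82 pos [504.3 131.3  43.2] rot [-3.142 -0.     2.357] F [ 0.9  0.2 -0. ] M [-0.04  0.06 -0.  ] gap 75.5
tool shift [ 0.2  0.4 27.2] rows 0.6527215510729183 az 0.001
```

View pics/s12.png

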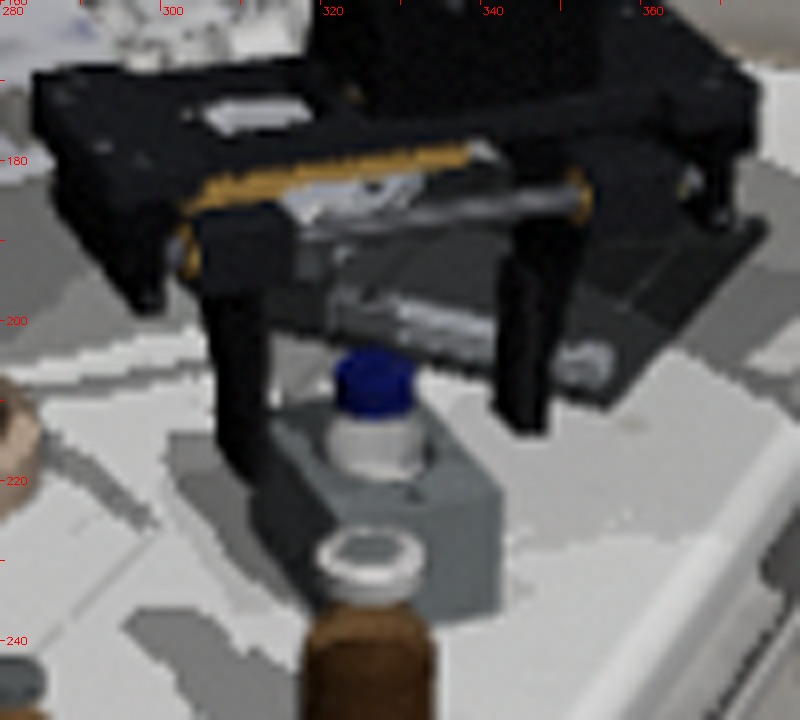

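Call:
servo_tool([
  {"tx":0,"ty":0,"tz":0,"ax":0,"ay":0,"az":0,"jaw":1},
  {"tx":0,"ty":0.4,"tz":0,"ax":0,"ay":0,"az":0,"jaw":1},
  {"tx":0,"ty":0,"tz":9,"ax":0,"ay":0,"az":0,"jaw":1},
  {"tx":0,"ty":0,"tz":12,"ax":0,"ay":0,"az":0,"jaw":1},
  {"tx":0,"ty":0,"tz":6,"ax":0,"ay":0,"az":0,"jaw":1},
])

```text
time_s: 10.28
eef_pos: [503.5, 131.4, 14.2]
tcp_rot: [-3.14, -0.001, 2.357]
force: [0.0, -0.3, -0.0]
finger_gap: 86.7
```

Call:
servo_tool([
  {"tx":0,"ty":0,"tz":0,"ax":0,"ay":0,"az":0,"jaw":0.6},
  {"tx":0,"ty":0,"tz":0,"ax":0,"ay":0,"az":0,"jaw":0.4},
  {"tx":0,"ty":0,"tz":0,"ax":0,"ay":0,"az":0,"jaw":0.4},
])

```text
time_s: 10.53
eef_pos: [504.5, 131.5, 16.0]
tcp_rot: [-3.141, -0.0, 2.357]
force: [0.1, -0.1, -0.0]
finger_gap: 73.9
```

```bash
python3 -c "
from h import *
to(504.5,131.7,16,2.356)
g=cams.grab_frame('side')
crop(g,280,160,380,250,8,'s13.png')"
```

```text
t 10.53 pos [504.5 131.5  16. ] rot [-3.141 -0.     2.357] F [ 0.1 -0.1 -0. ] M [-0.03 -0.03  0.03] gap 73.9
tool shift [ 0.2  0.1 -0. ] rows 0.004894107366178447 az 0.001
```

View pics/s13.png

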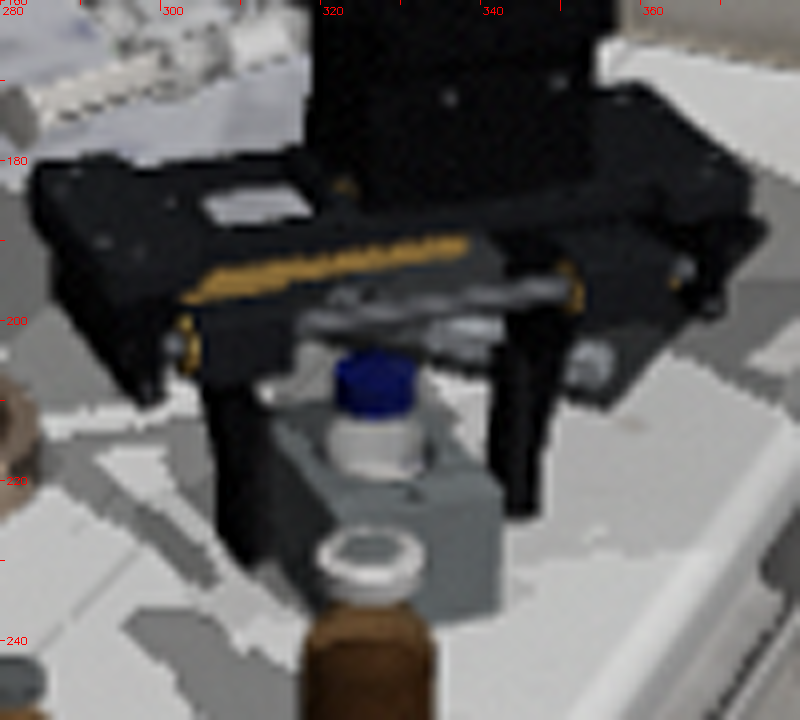

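Call:
servo_tool([
  {"tx":0,"ty":0,"tz":0,"ax":0,"ay":0,"az":0,"jaw":0.2},
  {"tx":0,"ty":0,"tz":0,"ax":0,"ay":0,"az":0,"jaw":0.2},
  {"tx":0,"ty":0,"tz":0,"ax":0,"ay":0,"az":0,"jaw":0.2},
  {"tx":0,"ty":0,"tz":0,"ax":0,"ay":0,"az":0,"jaw":0.1},
  {"tx":0,"ty":0,"tz":0,"ax":0,"ay":0,"az":0,"jaw":-1},
])

```text
time_s: 11.0
eef_pos: [504.8, 131.6, 16.5]
tcp_rot: [3.141, 0.0, 2.357]
force: [-0.5, -0.2, 0.7]
finger_gap: 49.7
```

Call:
servo_tool([
  {"tx":0,"ty":0,"tz":0,"ax":0,"ay":0,"az":0,"jaw":-1},
  {"tx":0,"ty":0,"tz":0,"ax":0,"ay":0,"az":0,"jaw":-1},
  {"tx":0,"ty":0,"tz":0,"ax":0,"ay":0,"az":0,"jaw":-1},
])

```text
time_s: 11.25
eef_pos: [504.8, 131.6, 16.5]
tcp_rot: [3.141, 0.0, 2.357]
force: [-0.2, 0.0, 1.7]
finger_gap: 49.8
```

```bash
python3 -c "
from h import *
to(504.5,131.7,16,2.356)"
```

```text
t 11.25 pos [504.8 131.6  16.5] rot [3.141 0.    2.357] F [-0.2  0.   1.7] M [-0.08 -0.01  0.03] gap 49.8
tool shift [ 0.3 -0.2  0.5] rows 0.014364396448791837 az 0.001
```

```bash
python3 - <<'E'
from h import *; import pickle
f,g=pickle.load(open("f0.pkl","rb"))
im=cv2.GaussianBlur(f["pixels"].astype(float).mean(2),(0,0),0.7)
def sub(p,sign):
    d=np.diff(p)*sign; i=int(d.argmax()); 
    if 0<i<len(d)-1:
        a,b,c=d[i-1:i+2]; i=i+0.5*(a-c)/(a-2*b+c)
    return i+.5
def fit(name,pts,z):
    P=np.array([at(f,u,v,z)[:2] for u,v in pts])
    vx,vy,x0,y0=cv2.fitLine(P.astype(np.float32),cv2.DIST_HUBER,0,.01,.01).ravel()
    if abs(vx)>abs(vy): a=np.degrees(np.arctan(vy/vx)); pos=y0+vy/vx*(540-x0) 
    else: a=-np.degrees(np.arctan(vx/vy)); pos=x0+vx/vy*(-70-y0)
    print(name,"angle",round(a,2),"pos",round(pos,2),"res",np.std((P-[x0,y0])@[-vy,vx]).round(2))
fit("left edge y@x540",[(353+sub(im[v,353:367][::1],-1),v) for v in range(190,235)],6)
fit("right edge",[(414+sub(im[v,414:430],1),v) for v in range(200,235)],6)
fit("bottom edge x@y-70",[(u,230+sub(im[230:248,u],1)) for u in range(364,415)],6)
fit("sidefence inner top",[(363+sub(im[v,363:372],-1),v) for v in range(198,233)],16)
fit("backfence inner top",[(u,186+sub(im[186:197,u],-1)) for u in range(376,416)],16)
E
```

```text
left edge y@x540 angle -1.61 pos 5.07 res 8.38
right edge angle -0.78 pos -145.16 res 0.37
bottom edge x@y-70 angle -1.67 pos 476.02 res 0.24
sidefence inner top angle -1.53 pos -9.98 res 0.3
backfence inner top angle -1.33 pos 589.73 res 0.44
```

Call:
servo_tool([
  {"tx":0,"ty":0,"tz":-4,"ax":0,"ay":0,"az":0,"jaw":-1},
  {"tx":0,"ty":0,"tz":-8,"ax":0,"ay":0,"az":0,"jaw":-1},
  {"tx":0,"ty":0,"tz":-10,"ax":0,"ay":0,"az":0,"jaw":-1},
  {"tx":0,"ty":0,"tz":-8,"ax":0,"ay":0,"az":0,"jaw":-1},
  {"tx":0,"ty":0,"tz":-3,"ax":0,"ay":0,"az":0,"jaw":-1},
])

```text
time_s: 11.67
eef_pos: [505.8, 131.7, 51.3]
tcp_rot: [3.139, 0.002, 2.357]
force: [0.3, -0.6, -2.9]
finger_gap: 50.1
```

```bash
python3 - <<'E'
from h import *
to(557,-54,46,1.5446)
g=cams.grab_frame('side'); crop(g,280,150,380,250,7,'s14.png')
s=telemetry.sense(); p=s["eef_pos"][:2].copy(); a=s["tcp_rot"][2]
D=np.array([557,-54])-p
fr=[.05,.09,.12,.14,.14,.14,.12,.1,.06,.04]; fz=[.10]*8+[.1,.1]
for k in range(10):
    d=D*fr[k]; print([round(d[0]*np.cos(a)+d[1]*np.sin(a),1),round(d[0]*np.sin(a)-d[1]*np.cos(a),1),0.081]); a-=0.081
E
```

```text
t 11.67 pos [505.8 131.7  51.3] rot [3.139e+00 2.000e-03 2.357e+00] F [ 0.3 -0.6 -2.9] M [ 0.01 -0.02  0.  ] gap 50.1
tool shift [-167.4  -95.2    5.3] rows 4.620168887520343 az 0.812
[np.float64(-8.4), np.float64(-4.8), 0.081]
[np.float64(-15.7), np.float64(-7.3), 0.081]
[np.float64(-21.7), np.float64(-8.1), 0.081]
[np.float64(-25.9), np.float64(-7.3), 0.081]
[np.float64(-26.4), np.float64(-5.2), 0.081]
[np.float64(-26.8), np.float64(-3.0), 0.081]
[np.float64(-23.1), np.float64(-0.7), 0.081]
[np.float64(-19.2), np.float64(0.9), 0.081]
[np.float64(-11.5), np.float64(1.5), 0.081]
[np.float64(-7.5), np.float64(1.6), 0.081]
```

View pics/s14.png

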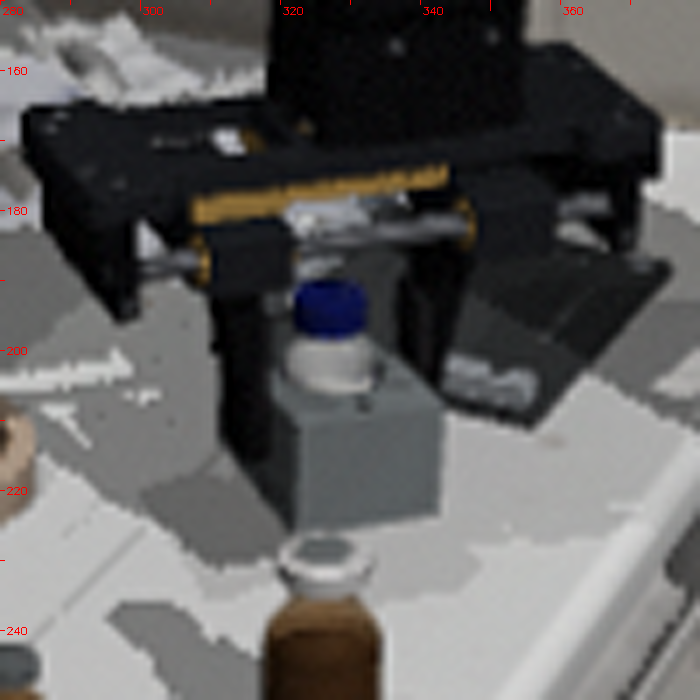

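Call:
servo_tool([
  {"tx":-8.4,"ty":-4.8,"tz":0,"ax":0,"ay":0,"az":0.081,"jaw":-1},
  {"tx":-15.7,"ty":-7.3,"tz":0,"ax":0,"ay":0,"az":0.081,"jaw":-1},
  {"tx":-21.7,"ty":-8.1,"tz":0,"ax":0,"ay":0,"az":0.081,"jaw":-1},
  {"tx":-25.9,"ty":-7.3,"tz":0,"ax":0,"ay":0,"az":0.081,"jaw":-1},
  {"tx":-26.4,"ty":-5.2,"tz":0,"ax":0,"ay":0,"az":0.081,"jaw":-1},
])

```text
time_s: 12.13
eef_pos: [532.1, 30.6, 49.3]
tcp_rot: [3.142, -0.0, 1.949]
force: [0.9, -0.4, -2.5]
finger_gap: 49.6
```

Call:
servo_tool([
  {"tx":-26.8,"ty":-3.0,"tz":0,"ax":0,"ay":0,"az":0.081,"jaw":-1},
  {"tx":-23.1,"ty":-0.7,"tz":0,"ax":0,"ay":0,"az":0.081,"jaw":-1},
  {"tx":-19.2,"ty":0.9,"tz":0,"ax":0,"ay":0,"az":0.081,"jaw":-1},
  {"tx":-11.5,"ty":1.5,"tz":0,"ax":0,"ay":0,"az":0.081,"jaw":-1},
  {"tx":-7.5,"ty":1.6,"tz":0,"ax":0,"ay":0,"az":0.081,"jaw":-1},
])

```text
time_s: 12.55
eef_pos: [556.0, -55.9, 49.3]
tcp_rot: [3.141, 0.0, 1.541]
force: [-0.2, 0.4, -2.6]
finger_gap: 49.8
```

Call:
servo_tool([
  {"tx":0,"ty":0,"tz":0,"ax":0,"ay":0,"az":0,"jaw":-1},
  {"tx":0,"ty":0,"tz":0,"ax":0,"ay":0,"az":0,"jaw":-1},
  {"tx":0,"ty":0,"tz":0,"ax":0,"ay":0,"az":0,"jaw":-1},
  {"tx":0,"ty":0,"tz":0,"ax":0,"ay":0,"az":0,"jaw":-1},
])

```text
time_s: 12.88
eef_pos: [555.3, -53.4, 49.1]
tcp_rot: [-3.141, -0.0, 1.549]
force: [0.2, 0.2, -2.6]
finger_gap: 49.7
```

```bash
python3 - <<'E'
from h import *
to(557,-54,28,1.5446)
g=cams.grab_frame('side'); crop(g,280,130,400,230,6,'s15.png')
f=cams.grab_frame('top'); crop(f,300,150,460,260,5,'t15.png')
E
```

```text
t 12.88 pos [555.3 -53.4  49.1] rot [-3.141 -0.     1.549] F [ 0.2  0.2 -2.6] M [-0.1   0.01  0.02] gap 49.7
tool shift [-0.6  1.7 21.1] rows 0.5078582144870376 az 0.005
```

View pics/s15.png

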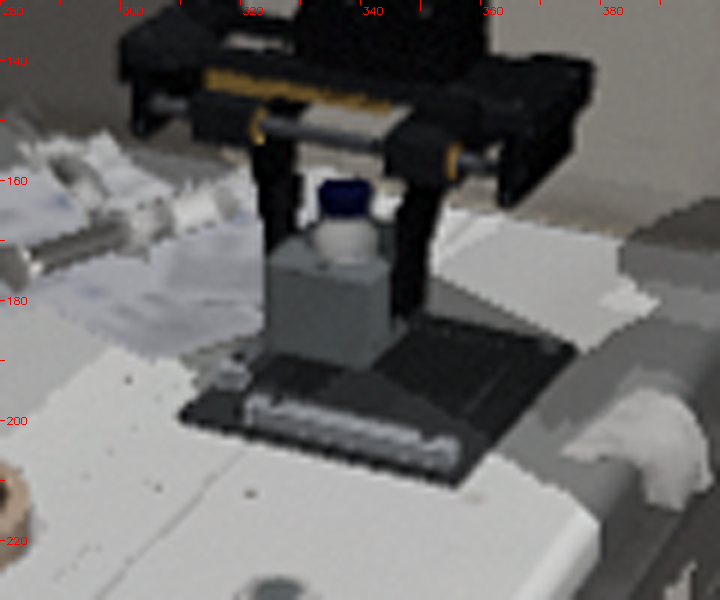

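View pics/t15.png

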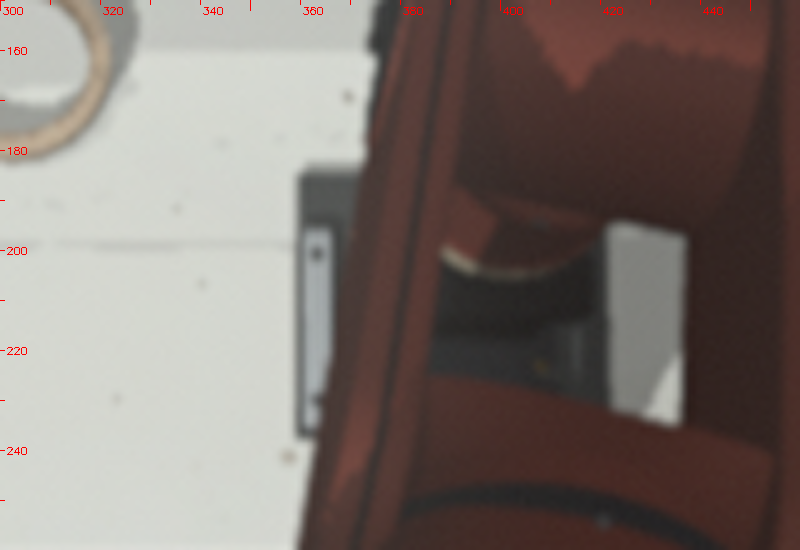

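Call:
servo_tool([
  {"tx":0,"ty":0,"tz":6,"ax":0,"ay":0,"az":0.004,"jaw":-1},
  {"tx":0,"ty":0,"tz":8,"ax":0,"ay":0,"az":0,"jaw":-1},
  {"tx":0,"ty":0,"tz":6,"ax":0,"ay":0,"az":0,"jaw":-1},
  {"tx":0,"ty":0,"tz":3,"ax":0,"ay":0,"az":0,"jaw":-1},
  {"tx":0,"ty":0,"tz":0,"ax":0,"ay":0,"az":0,"jaw":-1},
])

```text
time_s: 13.4
eef_pos: [554.4, -53.8, 24.6]
tcp_rot: [-3.139, -0.001, 1.543]
force: [-0.4, 0.0, -2.1]
finger_gap: 49.7
```

Call:
servo_tool([
  {"tx":0,"ty":0,"tz":0,"ax":0,"ay":0,"az":0,"jaw":-1},
  {"tx":0,"ty":0,"tz":0,"ax":0,"ay":0,"az":0,"jaw":-1},
])

```text
time_s: 13.57
eef_pos: [555.8, -54.2, 26.3]
tcp_rot: [3.141, 0.0, 1.543]
force: [0.6, 0.3, -1.5]
finger_gap: 49.7
```

Call:
servo_tool([
  {"tx":0,"ty":0,"tz":1,"ax":0,"ay":0,"az":0,"jaw":-1},
  {"tx":0,"ty":0,"tz":1,"ax":0,"ay":0,"az":0,"jaw":-1},
  {"tx":0,"ty":0,"tz":0.7,"ax":0,"ay":0,"az":0,"jaw":-1},
  {"tx":0,"ty":0,"tz":0,"ax":0,"ay":0,"az":0,"jaw":-1},
  {"tx":0,"ty":0,"tz":0,"ax":0,"ay":0,"az":0,"jaw":-1},
])

```text
time_s: 13.98
eef_pos: [555.6, -54.1, 23.6]
tcp_rot: [-3.142, -0.0, 1.543]
force: [1.2, 0.7, -3.0]
finger_gap: 50.0
```

Call:
servo_tool([
  {"tx":0,"ty":0,"tz":0.5,"ax":0,"ay":0,"az":0,"jaw":-1},
  {"tx":0,"ty":0,"tz":0.5,"ax":0,"ay":0,"az":0,"jaw":-1},
  {"tx":0,"ty":0,"tz":0.3,"ax":0,"ay":0,"az":0,"jaw":-1},
  {"tx":0,"ty":0,"tz":0,"ax":0,"ay":0,"az":0,"jaw":-1},
])

```text
time_s: 14.32
eef_pos: [555.8, -54.2, 22.5]
tcp_rot: [3.141, 0.0, 1.543]
force: [-0.7, 0.7, -1.1]
finger_gap: 49.7
```

Call:
servo_tool([
  {"tx":0,"ty":0,"tz":0.4,"ax":0,"ay":0,"az":0,"jaw":-1},
  {"tx":0,"ty":0,"tz":0.3,"ax":0,"ay":0,"az":0,"jaw":-1},
  {"tx":0,"ty":0,"tz":0,"ax":0,"ay":0,"az":0,"jaw":-1},
])

```text
time_s: 14.57
eef_pos: [556.3, -54.3, 22.5]
tcp_rot: [3.141, 0.0, 1.543]
force: [-2.4, -0.7, 4.4]
finger_gap: 49.6
```

Call:
servo_tool([
  {"tx":0,"ty":1.2,"tz":0,"ax":0,"ay":0,"az":0,"jaw":-1},
  {"tx":0,"ty":1.2,"tz":0,"ax":0,"ay":0,"az":0,"jaw":-1},
  {"tx":0,"ty":1.2,"tz":0,"ax":0,"ay":0,"az":0,"jaw":-1},
  {"tx":0,"ty":1.2,"tz":0,"ax":0,"ay":0,"az":0,"jaw":-1},
  {"tx":0,"ty":0.7,"tz":0,"ax":0,"ay":0,"az":0,"jaw":-1},
])

```text
time_s: 14.98
eef_pos: [561.8, -54.5, 22.5]
tcp_rot: [3.141, 0.0, 1.543]
force: [-3.1, -0.1, 6.1]
finger_gap: 49.8
```

Call:
servo_tool([
  {"tx":0,"ty":0.4,"tz":0,"ax":0,"ay":0,"az":0,"jaw":-1},
  {"tx":0,"ty":0.4,"tz":0,"ax":0,"ay":0,"az":0,"jaw":-1},
  {"tx":0,"ty":0.4,"tz":0,"ax":0,"ay":0,"az":0,"jaw":-1},
  {"tx":0,"ty":0.4,"tz":0,"ax":0,"ay":0,"az":0,"jaw":-1},
])

```text
time_s: 15.32
eef_pos: [563.3, -54.5, 22.5]
tcp_rot: [3.141, 0.0, 1.543]
force: [-1.8, -0.2, 5.5]
finger_gap: 49.7
```

Call:
servo_tool([
  {"tx":0,"ty":0.4,"tz":0,"ax":0,"ay":0,"az":0,"jaw":-1},
  {"tx":0,"ty":0.4,"tz":0,"ax":0,"ay":0,"az":0,"jaw":-1},
  {"tx":0,"ty":0.4,"tz":0,"ax":0,"ay":0,"az":0,"jaw":-1},
  {"tx":0,"ty":0.3,"tz":0,"ax":0,"ay":0,"az":0,"jaw":-1},
])

```text
time_s: 15.65
eef_pos: [564.9, -54.6, 22.5]
tcp_rot: [3.141, 0.0, 1.543]
force: [-2.0, -0.8, 5.3]
finger_gap: 49.6
```

Call:
servo_tool([
  {"tx":0,"ty":0.3,"tz":0,"ax":0,"ay":0,"az":0,"jaw":-1},
  {"tx":0,"ty":0.3,"tz":0,"ax":0,"ay":0,"az":0,"jaw":-1},
  {"tx":0,"ty":0.3,"tz":0,"ax":0,"ay":0,"az":0,"jaw":-1},
])

```text
time_s: 15.9
eef_pos: [565.7, -54.6, 22.5]
tcp_rot: [3.141, 0.0, 1.543]
force: [-1.6, 0.9, 4.8]
finger_gap: 49.5
```

Call:
servo_tool([
  {"tx":0,"ty":0.3,"tz":0,"ax":0,"ay":0,"az":0,"jaw":-1},
  {"tx":0,"ty":0.3,"tz":0,"ax":0,"ay":0,"az":0,"jaw":-1},
  {"tx":0,"ty":0.3,"tz":0,"ax":0,"ay":0,"az":0,"jaw":-1},
])

```text
time_s: 16.15
eef_pos: [566.3, -54.6, 22.5]
tcp_rot: [3.141, 0.0, 1.543]
force: [-3.3, -0.3, 7.7]
finger_gap: 49.7
```

Call:
servo_tool([
  {"tx":0,"ty":0.3,"tz":0,"ax":0,"ay":0,"az":0,"jaw":-1},
  {"tx":0,"ty":0.3,"tz":0,"ax":0,"ay":0,"az":0,"jaw":-1},
  {"tx":0,"ty":0.3,"tz":0,"ax":0,"ay":0,"az":0,"jaw":-1},
])

```text
time_s: 16.4
eef_pos: [566.3, -54.6, 22.5]
tcp_rot: [-3.14, 0.0, 1.543]
force: [-8.8, -0.2, 11.7]
finger_gap: 49.9
```

```bash
python3 - <<'E'
from h import *
to(565.3,-46,22.5,1.5446)
g=cams.grab_frame('side'); crop(g,290,150,370,220,9,'s16.png')
E
```

```text
t 16.4 pos [566.3 -54.6  22.5] rot [-3.14   0.     1.543] F [-8.8 -0.2 11.7] M [-0.12  1.34 -0.06] gap 49.9
tool shift [ 8.6 -1.3 -0. ] rows 0.2078964199683579 az -0.002
```

View pics/s16.png

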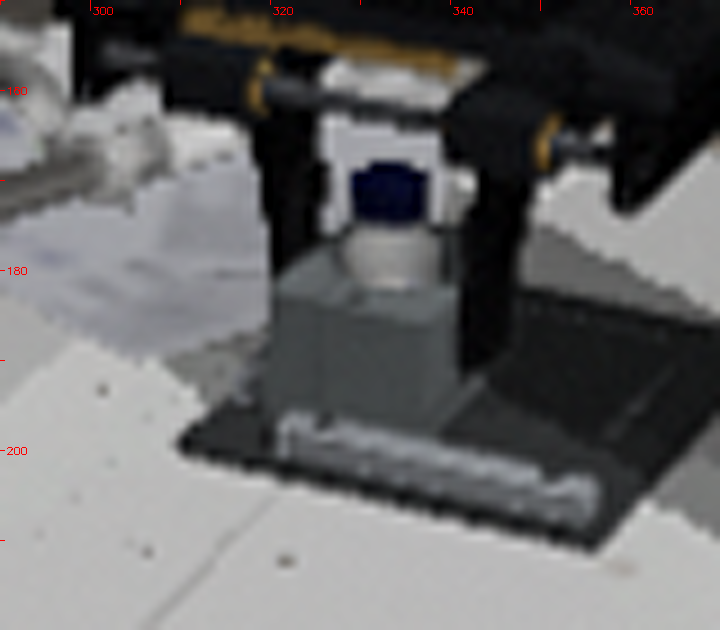

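Call:
servo_tool([
  {"tx":1,"ty":-0.2,"tz":-0.2,"ax":0,"ay":0,"az":0,"jaw":-1},
  {"tx":1.2,"ty":0,"tz":0,"ax":0,"ay":0,"az":0,"jaw":-1},
  {"tx":1.2,"ty":0,"tz":0,"ax":0,"ay":0,"az":0,"jaw":-1},
  {"tx":1.2,"ty":0,"tz":0,"ax":0,"ay":0,"az":0,"jaw":-1},
  {"tx":0.7,"ty":0,"tz":0,"ax":0,"ay":0,"az":0,"jaw":-1},
])

```text
time_s: 16.87
eef_pos: [566.5, -50.1, 22.5]
tcp_rot: [-3.141, 0.001, 1.543]
force: [-5.3, -3.1, 7.6]
finger_gap: 50.0
```

Call:
servo_tool([
  {"tx":0.4,"ty":0,"tz":0,"ax":0,"ay":0,"az":0,"jaw":-1},
  {"tx":0.4,"ty":0,"tz":0,"ax":0,"ay":0,"az":0,"jaw":-1},
  {"tx":0.4,"ty":0,"tz":0,"ax":0,"ay":0,"az":0,"jaw":-1},
])

```text
time_s: 17.12
eef_pos: [566.5, -48.9, 22.5]
tcp_rot: [-3.141, 0.001, 1.543]
force: [-5.9, -2.7, 7.8]
finger_gap: 50.0
```

Call:
servo_tool([
  {"tx":0.4,"ty":0,"tz":0,"ax":0,"ay":0,"az":0,"jaw":-1},
  {"tx":0.3,"ty":0,"tz":0,"ax":0,"ay":0,"az":0,"jaw":-1},
  {"tx":0.3,"ty":0,"tz":0,"ax":0,"ay":0,"az":0,"jaw":-1},
])

```text
time_s: 17.37
eef_pos: [566.5, -48.0, 22.5]
tcp_rot: [-3.141, 0.001, 1.543]
force: [-6.1, -2.6, 6.9]
finger_gap: 49.8
```

Call:
servo_tool([
  {"tx":0.3,"ty":0,"tz":0,"ax":0,"ay":0,"az":0,"jaw":-1},
  {"tx":0.3,"ty":0,"tz":0,"ax":0,"ay":0,"az":0,"jaw":-1},
  {"tx":0.3,"ty":0,"tz":0,"ax":0,"ay":0,"az":0,"jaw":-1},
])

```text
time_s: 17.62
eef_pos: [566.6, -47.1, 22.5]
tcp_rot: [-3.141, 0.001, 1.543]
force: [-5.6, -3.1, 7.9]
finger_gap: 49.9
```

Call:
servo_tool([
  {"tx":0.3,"ty":0,"tz":0,"ax":0,"ay":0,"az":0,"jaw":-1},
  {"tx":0.3,"ty":0,"tz":0,"ax":0,"ay":0,"az":0,"jaw":-1},
  {"tx":0.3,"ty":0,"tz":0,"ax":0,"ay":0,"az":0,"jaw":-1},
])

```text
time_s: 17.87
eef_pos: [566.6, -46.1, 22.5]
tcp_rot: [-3.141, 0.001, 1.543]
force: [-6.5, -3.3, 7.0]
finger_gap: 49.8
```

Call:
servo_tool([
  {"tx":0.3,"ty":0,"tz":0,"ax":0,"ay":0,"az":0,"jaw":-1},
  {"tx":0.3,"ty":0,"tz":0,"ax":0,"ay":0,"az":0,"jaw":-1},
  {"tx":0.2,"ty":0,"tz":0,"ax":0,"ay":0,"az":0,"jaw":-1},
])

```text
time_s: 18.12
eef_pos: [566.6, -45.3, 22.5]
tcp_rot: [-3.14, 0.001, 1.543]
force: [-5.5, -3.7, 6.6]
finger_gap: 49.5
```

Call:
servo_tool([
  {"tx":0.3,"ty":0,"tz":0,"ax":0,"ay":0,"az":0,"jaw":-1},
  {"tx":0.3,"ty":0,"tz":0,"ax":0,"ay":0,"az":0,"jaw":-1},
  {"tx":0.2,"ty":0,"tz":0,"ax":0,"ay":0,"az":0,"jaw":-1},
])

```text
time_s: 18.37
eef_pos: [566.6, -44.6, 22.5]
tcp_rot: [-3.141, 0.001, 1.543]
force: [-5.8, -3.1, 6.9]
finger_gap: 49.6
```

Call:
servo_tool([
  {"tx":0.3,"ty":0,"tz":0,"ax":0,"ay":0,"az":0,"jaw":-1},
  {"tx":0.2,"ty":0,"tz":0,"ax":0,"ay":0,"az":0,"jaw":-1},
  {"tx":0,"ty":0,"tz":0,"ax":0,"ay":0,"az":0,"jaw":-1},
])

```text
time_s: 18.62
eef_pos: [566.6, -44.0, 22.5]
tcp_rot: [-3.141, 0.001, 1.543]
force: [-5.8, -3.0, 8.2]
finger_gap: 50.0
```

```bash
python3 - <<'E'
from h import *
to(565.3,-46,22.5,1.5446)
g=cams.grab_frame('side'); crop(g,290,150,370,220,9,'s17.png')
E
```

```text
t 18.62 pos [566.6 -44.   22.5] rot [-3.141e+00  1.000e-03  1.543e+00] F [-5.8 -3.   8.2] M [-0.6   0.99 -0.13] gap 50.0
tool shift [-2.  -1.3  0. ] rows 0.057288287002448805 az -0.002
```

View pics/s17.png

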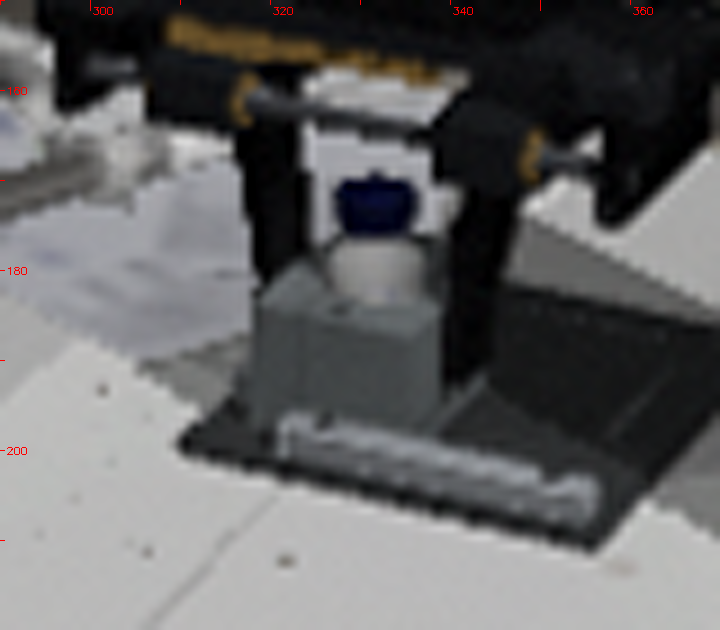

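Call:
servo_tool([
  {"tx":0.3,"ty":0,"tz":0,"ax":0,"ay":0,"az":0,"jaw":-1},
  {"tx":0.3,"ty":0,"tz":0,"ax":0,"ay":0,"az":0,"jaw":-1},
  {"tx":0.2,"ty":0,"tz":0,"ax":0,"ay":0,"az":0,"jaw":-1},
])

```text
time_s: 18.92
eef_pos: [566.7, -43.4, 22.5]
tcp_rot: [-3.141, 0.002, 1.543]
force: [-6.1, -5.5, 8.0]
finger_gap: 49.8
```

Call:
servo_tool([
  {"tx":0.3,"ty":0,"tz":0,"ax":0,"ay":0,"az":0,"jaw":-1},
  {"tx":0.3,"ty":0,"tz":0,"ax":0,"ay":0,"az":0,"jaw":-1},
  {"tx":0,"ty":0,"tz":0,"ax":0,"ay":0,"az":0,"jaw":-1},
])

```text
time_s: 19.17
eef_pos: [566.7, -43.4, 22.5]
tcp_rot: [-3.141, 0.003, 1.543]
force: [-7.2, -6.8, 6.6]
finger_gap: 49.4
```

Call:
servo_tool([
  {"tx":0.2,"ty":0.3,"tz":0.2,"ax":0,"ay":0.002,"az":0,"jaw":-1},
  {"tx":0.2,"ty":0.3,"tz":0.1,"ax":0,"ay":0,"az":0,"jaw":-1},
  {"tx":0,"ty":0,"tz":0,"ax":0,"ay":0,"az":0,"jaw":-1},
  {"tx":0,"ty":0,"tz":0,"ax":0,"ay":0,"az":0,"jaw":-1},
])

```text
time_s: 19.5
eef_pos: [566.7, -43.3, 22.5]
tcp_rot: [-3.139, 0.001, 1.543]
force: [-9.6, -7.5, 11.0]
finger_gap: 50.0
```

```bash
python3 - <<'E'
from h import *
to(565.3,-46,22.5,1.5446); print(telemetry.sense()['tcp_rot'])
g=cams.grab_frame('side'); crop(g,290,150,370,220,9,'s18.png')
to(565.3,-46,22.5,1.5446); print(telemetry.sense()['tcp_rot'])
E
```

```text
t 19.5 pos [566.7 -43.3  22.5] rot [-3.139e+00  1.000e-03  1.543e+00] F [-9.6 -7.5 11. ] M [-1.32  1.62 -0.16] gap 50.0
tool shift [-2.7 -1.3  0. ] rows 0.07163638785586415 az -0.002
[-3.13906143e+00  9.97788006e-04  1.54281451e+00]
t 19.55 pos [566.7 -43.3  22.5] rot [-3.139e+00  1.000e-03  1.543e+00] F [-10.3  -7.7  11.6] M [-1.36  1.65 -0.13] gap 50.0
tool shift [-2.7 -1.3  0. ] rows 0.07213963741982442 az -0.002
[-3.13909364e+00  1.02151827e-03  1.54287464e+00]
```

View pics/s18.png

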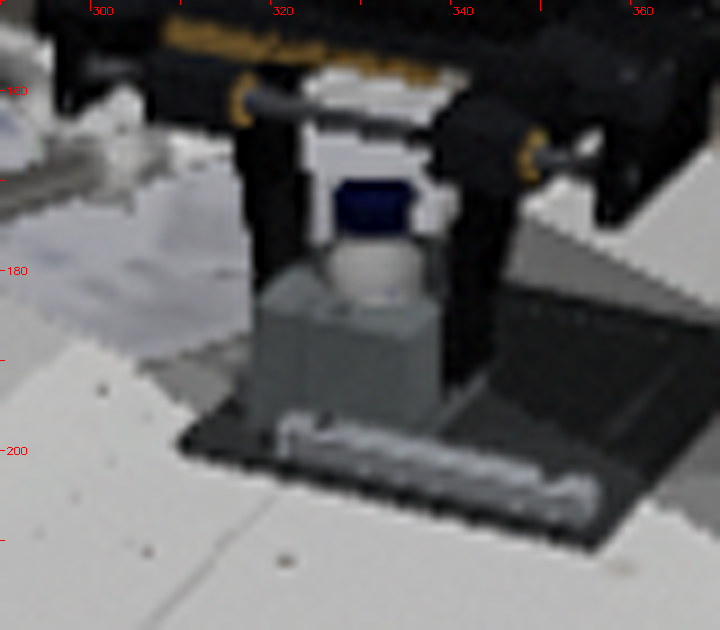

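Call:
servo_tool([
  {"tx":0,"ty":0,"tz":0,"ax":-0.002,"ay":0.001,"az":0.004,"jaw":-1},
  {"tx":0,"ty":0,"tz":0,"ax":0,"ay":0,"az":0,"jaw":-1},
  {"tx":0,"ty":0,"tz":0,"ax":0,"ay":0,"az":0,"jaw":-1},
])

```text
time_s: 19.8
eef_pos: [566.7, -43.3, 22.5]
tcp_rot: [-3.141, 0.0, 1.54]
force: [-10.5, -6.1, 11.7]
finger_gap: 49.7
```

```bash
python3 - <<'E'
from h import *
to(565.3,-46,22.5,1.5446); print(telemetry.sense()['tcp_rot'])
E
```

```text
t 19.8 pos [566.7 -43.3  22.5] rot [-3.141  0.     1.54 ] F [-10.5  -6.1  11.7] M [-1.36  1.67  0.29] gap 49.7
tool shift [-2.7 -1.3 -0. ] rows 0.07219735556114953 az -0.005
[-3.14115828e+00  2.20183617e-04  1.53975371e+00]
```

Call:
servo_tool([
  {"tx":0,"ty":0,"tz":0,"ax":0,"ay":0,"az":0.004,"jaw":-1},
  {"tx":0,"ty":0,"tz":0,"ax":0,"ay":0,"az":0,"jaw":-1},
  {"tx":0,"ty":0,"tz":0,"ax":0,"ay":0,"az":0,"jaw":-1},
])

```text
time_s: 20.05
eef_pos: [566.7, -43.3, 22.5]
tcp_rot: [-3.141, 0.0, 1.536]
force: [-10.5, -7.3, 11.4]
finger_gap: 49.9
```

```bash
python3 - <<'E'
from h import *
to(565.3,-46,22.5,1.5446); print(telemetry.sense()['tcp_rot'])
E
```

```text
t 20.05 pos [566.7 -43.3  22.5] rot [-3.141  0.     1.536] F [-10.5  -7.3  11.4] M [-1.33  1.66  0.36] gap 49.9
tool shift [-2.7 -1.3 -0. ] rows 0.07159077020230235 az -0.008
[-3.14106469e+00  4.20445983e-04  1.53624643e+00]
```

Call:
servo_tool([
  {"tx":0,"ty":0,"tz":0,"ax":0,"ay":0,"az":-0.003,"jaw":-1},
  {"tx":0,"ty":0,"tz":0,"ax":0,"ay":0,"az":0,"jaw":-1},
  {"tx":0,"ty":0,"tz":0,"ax":0,"ay":0,"az":0,"jaw":-1},
])

```text
time_s: 20.3
eef_pos: [566.7, -43.4, 22.5]
tcp_rot: [-3.141, 0.0, 1.539]
force: [-10.5, -6.3, 11.5]
finger_gap: 49.7
```

```bash
python3 - <<'E'
from h import *
to(565.3,-46,22.5,1.5446); print(telemetry.sense()['tcp_rot'])
E
```

```text
t 20.3 pos [566.7 -43.4  22.5] rot [-3.141  0.     1.539] F [-10.5  -6.3  11.5] M [-1.35  1.61  0.16] gap 49.7
tool shift [-2.7 -1.3 -0. ] rows 0.07145100552552859 az -0.006
[-3.14110117e+00  2.49929664e-04  1.53855295e+00]
```

Call:
servo_tool([
  {"tx":0,"ty":0,"tz":0,"ax":0,"ay":0,"az":-0.002,"jaw":-1},
  {"tx":0,"ty":0,"tz":0,"ax":0,"ay":0,"az":0,"jaw":-1},
  {"tx":0,"ty":0,"tz":0,"ax":0,"ay":0,"az":0,"jaw":-1},
])

```text
time_s: 20.55
eef_pos: [566.7, -43.4, 22.5]
tcp_rot: [-3.141, 0.0, 1.54]
force: [-8.9, -7.9, 11.1]
finger_gap: 49.7
```

```bash
python3 - <<'E'
from h import *
to(565.3,-46,22.5,1.5446); print(telemetry.sense()['tcp_rot'])
E
```

```text
t 20.55 pos [566.7 -43.4  22.5] rot [-3.141  0.     1.54 ] F [-8.9 -7.9 11.1] M [-1.34  1.65  0.01] gap 49.7
tool shift [-2.7 -1.3 -0. ] rows 0.07143966531716665 az -0.004
[-3.14107719e+00  1.61009554e-04  1.54027033e+00]
```

Call:
servo_tool([
  {"tx":0.3,"ty":0.1,"tz":0.1,"ax":0,"ay":0.001,"az":0,"jaw":-1},
  {"tx":0.3,"ty":0,"tz":0,"ax":0,"ay":0,"az":0,"jaw":-1},
  {"tx":0,"ty":0,"tz":0,"ax":0,"ay":0,"az":0,"jaw":-1},
  {"tx":0,"ty":0,"tz":0,"ax":0,"ay":0,"az":0,"jaw":-1},
  {"tx":0,"ty":0,"tz":0,"ax":0,"ay":0,"az":0,"jaw":-1},
])

```text
time_s: 20.97
eef_pos: [566.7, -43.3, 22.5]
tcp_rot: [-3.141, 0.0, 1.54]
force: [-11.2, -10.3, 12.0]
finger_gap: 49.8
```

```bash
python3 - <<'E'
from h import *
to(565.3,-46,22.5,1.5446); print(telemetry.sense()['tcp_rot'])
g=cams.grab_frame('side'); crop(g,290,160,350,215,13,'s19.png'); cv2.imwrite('pics/side19.png',g['pixels'][:,:,::-1])
f=cams.grab_frame('top'); cv2.imwrite('pics/top19.png',f['pixels'][:,:,::-1])
E
```

```text
t 20.97 pos [566.7 -43.3  22.5] rot [-3.141  0.     1.54 ] F [-11.2 -10.3  12. ] M [-1.71  1.83  0.06] gap 49.8
tool shift [-2.7 -1.3 -0. ] rows 0.07238845666866335 az -0.004
[-3.14087032e+00  9.58186753e-06  1.54036504e+00]
```

View pics/s19.png

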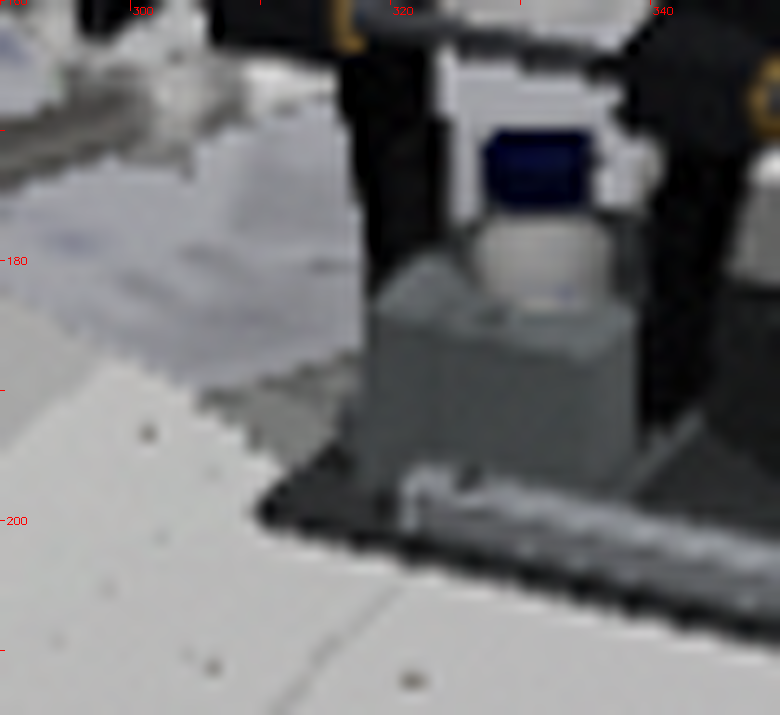

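View pics/top19.png

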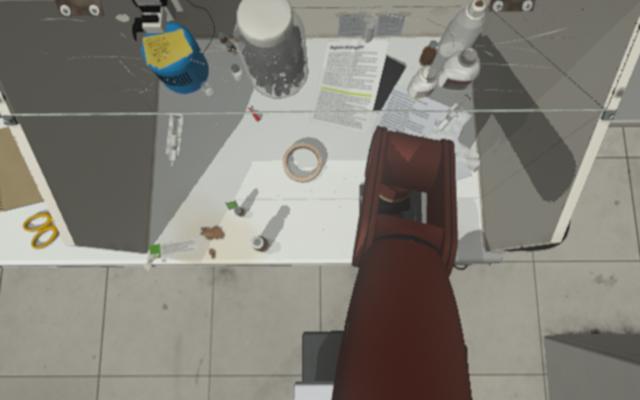

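View pics/side19.png

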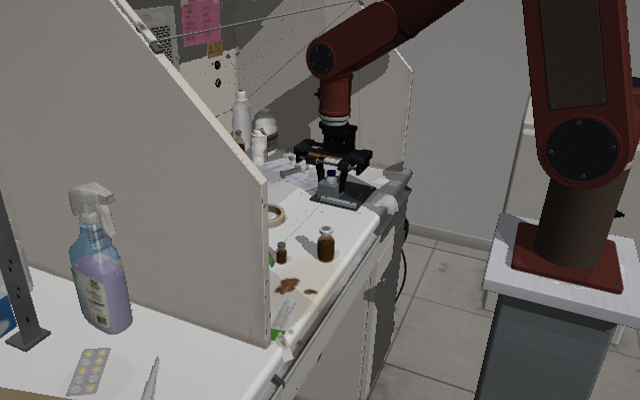

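```bash
python3 - <<'E'
from h import *
to(566.7,-43.3,22.5)
from rig import workorder
print(workorder.close_job())
to(566.7,-43.3,22.5)
E
```

```text
t 21.07 pos [566.7 -43.3  22.5] rot [-3.141  0.     1.54 ] F [-11.1  -9.5  12.3] M [-1.65  1.73  0.  ] gap 49.8
tool shift [ 0.  0. -0.] rows 0.0010665458998901987 az None
the job is handed in; nothing more can be done
None
the job is handed in; nothing more can be done
```

The vial is in the carrier's bore, the loaded carrier is in the corner of the locating plate, and I handed the job in at about 21 s with the gripper still holding it there.

- **Vial:** I lowered it into the bore until it met the floor at about 5 N, at the height expected for a fully seated vial, then let go. In the last side picture it stands upright with the cap and shoulder showing.
- **Carrier:** I gripped it across its 50 mm width (fingers at 49.8 mm), lifted it over the side fence and set it on the plate. I then slid it slowly into the back fence and along it into the side fence.
- **Final push:** the tool felt about 11 N from the back fence, 10 N from the side fence and 12 N from the plate, with no further movement. The tool is upright to within 1 mrad. I trimmed the yaw until the turning moment on the wrist was near zero, which fits flush contact; I could not see any gap directly.
- **Bystanders:** the other two vials and the tape roll look unmoved in the last pictures from both cameras.

**Disagreement:** the carrier stopped about 1.4 mm in x and 2.4 mm in y beyond where the camera measurements predicted the corner. Calibration is good to about 2 mm, and I went by the contact forces. The top camera could not confirm the corner because the arm hid it.

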